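# Stack pocket tins on a tilted packing stand and clamp them down

### The job

Pack up the closed green pocket tins: lift the stand's hold-down bail up and back so that it stays open, stack every tin flat on the sloping ramp, one squarely on top of another, long side running down the slope and each with its end leaning right back against the backboard, then swing the bail down so that it rests on the stack. Leave the sanding block, the two jars and the roll of tape where they are.

Things in the scene. Friction and masses are not known exactly. Their poses are not given: they have to be found in the camera images.
- stand: Plywood packing stand fixed to the table: base plate 220 (x) x 64 x 12 mm, a sloping ramp falling 15 degrees (0.262 rad) towards +x, and a backboard square to the ramp. Origin: on the table below the centre of the lowest tin in place; x runs level towards the backboard, z up. The space over the ramp is free when the bail is open.
- seat (a point): Foot of the backboard where it meets the ramp, mid-width, about 58 mm up. x runs down the slope into the backboard, y across, z is the ramp's normal. Ramp face: z = 0, x from -116 to 0 mm. Backboard face: x = 0, up to z = 126 mm. Both 46 mm wide, narrower than a tin. A tin in place has its 94 mm length along x, centre at x = -47 mm, y = 0; tins pile up 19 mm apart in z.
- bail (a joint): Hinge of the hold-down bail, rad. 0: parallel to the ramp; grows as it is lifted; balanced at 1.31 (upright), past that it falls back and rests open at 1.70. Starts at its lower stop -0.58, over the empty ramp. Let go below balance it falls by its own weight (160 g, damped) onto the stack's front edge: rests near -0.48 on 3 tins, -0.32 on 4, -0.14 on 5.
- bail_hinge (a point): Centre of the bail's hinge axle at the top of the backboard: x = 6, y = 0, z = 112 mm in the seat's frame; the hinge axis runs along y. The handle rod circles it at 160 mm.
- bail_grip (a point): Middle of the bail's handle: a round steel rod 10 mm thick, 86 mm long, along y, 160 mm from the axle. Two 8 mm side rods at y = +-43 mm join it to the axle; between them a flat pressure plate 84 mm wide, 6 mm thick, lies 63 to 113 mm from the axle, leaving 42 mm open between plate and handle rod.
- tin0: Closed flat green pocket tin, a rigid box 60 mm (x; 65 mm over the lid's lip and hinge) by 94 mm (y) by 19 mm (z), about 80 g; its lid does not open. Origin: centre of the underside; z up when lying flat. All tins are alike and 3 to 5 are present; the others are absent (None).
- tin1: Closed flat green pocket tin, a rigid box 60 mm (x; 65 mm over the lid's lip and hinge) by 94 mm (y) by 19 mm (z), about 80 g; its lid does not open. Origin: centre of the underside; z up when lying flat. All tins are alike and 3 to 5 are present; the others are absent (None).
- tin2: Closed flat green pocket tin, a rigid box 60 mm (x; 65 mm over the lid's lip and hinge) by 94 mm (y) by 19 mm (z), about 80 g; its lid does not open. Origin: centre of the underside; z up when lying flat. All tins are alike and 3 to 5 are present; the others are absent (None).
- tin3: Closed flat green pocket tin, a rigid box 60 mm (x; 65 mm over the lid's lip and hinge) by 94 mm (y) by 19 mm (z), about 80 g; its lid does not open. Origin: centre of the underside; z up when lying flat. All tins are alike and 3 to 5 are present; the others are absent (None).
- tin4: Closed flat green pocket tin, a rigid box 60 mm (x; 65 mm over the lid's lip and hinge) by 94 mm (y) by 19 mm (z), about 80 g; its lid does not open. Origin: centre of the underside; z up when lying flat. All tins are alike and 3 to 5 are present; the others are absent (None).
- block: Cork sanding block 112 x 69 x 30 mm, origin centre of underside; leave alone.
- jar_a: Jar with yellow lid, 59 mm diameter, 50 mm high, origin centre of underside; leave alone.
- jar_b: Jar with grey lid, 53 mm diameter, 44 mm high, origin centre of underside; leave alone.
- tape: Roll of cream masking tape lying flat, 84 mm diameter, 18 mm high, origin centre of underside; leave alone.

How it is judged:
On the way, in this order (a step that is already met when the one before it is completed fails the run):
1. the bail is swung up and back, past balance (value of joint bail above 1.45 rad), for 0.2 s.
2. with the bail open, every tin present lies in the stack on the ramp, against the backboard (x of tin0 in the frame of seat between -0.053 and -0.038 m and y of tin0 in the frame of seat between -0.012 and 0.012 m and z of tin0 in the frame of seat between -0.006 and 0.102 m and angle between the z axis of each of tin0, tin1, tin2, tin3, tin4 and the z axis of seat, either way round below 0.1 rad and angle between the y axis of each of tin0, tin1, tin2, tin3, tin4 and the x axis of seat, either way round below 0.12 rad and x of tin1 in the frame of seat between -0.053 and -0.038 m and y of tin1 in the frame of seat between -0.012 and 0.012 m and z of tin1 in the frame of seat between -0.006 and 0.102 m and x of tin2 in the frame of seat between -0.053 and -0.038 m and y of tin2 in the frame of seat between -0.012 and 0.012 m and z of tin2 in the frame of seat between -0.006 and 0.102 m and x of tin3 in the frame of seat between -0.053 and -0.038 m and y of tin3 in the frame of seat between -0.012 and 0.012 m and z of tin3 in the frame of seat between -0.006 and 0.102 m and x of tin4 in the frame of seat between -0.053 and -0.038 m and y of tin4 in the frame of seat between -0.012 and 0.012 m and z of tin4 in the frame of seat between -0.006 and 0.102 m and value of joint bail above 1.45 rad), for 0.2 s.
At the end, for the whole second after the job is handed in: Every tin present lies flat in one stack on the ramp (within 0.10 rad), length down the slope (within 0.12 rad), its centre within 12 mm of the ramp's middle line and its end within 6 mm of the backboard, at rest; the bail is down and presses on a tin (x of tin0 in the frame of seat between -0.053 and -0.038 m and y of tin0 in the frame of seat between -0.012 and 0.012 m and z of tin0 in the frame of seat between -0.006 and 0.102 m and angle between the z axis of each of tin0, tin1, tin2, tin3, tin4 and the z axis of seat, either way round below 0.1 rad and angle between the y axis of each of tin0, tin1, tin2, tin3, tin4 and the x axis of seat, either way round below 0.12 rad and x of tin1 in the frame of seat between -0.053 and -0.038 m and y of tin1 in the frame of seat between -0.012 and 0.012 m and z of tin1 in the frame of seat between -0.006 and 0.102 m and x of tin2 in the frame of seat between -0.053 and -0.038 m and y of tin2 in the frame of seat between -0.012 and 0.012 m and z of tin2 in the frame of seat between -0.006 and 0.102 m and x of tin3 in the frame of seat between -0.053 and -0.038 m and y of tin3 in the frame of seat between -0.012 and 0.012 m and z of tin3 in the frame of seat between -0.006 and 0.102 m and x of tin4 in the frame of seat between -0.053 and -0.038 m and y of tin4 in the frame of seat between -0.012 and 0.012 m and z of tin4 in the frame of seat between -0.006 and 0.102 m and value of joint bail below 0.1 rad and (contact force between bail and tin0 above 0.15 N or contact force between bail and tin1 above 0.15 N or contact force between bail and tin2 above 0.15 N or contact force between bail and tin3 above 0.15 N or contact force between bail and tin4 above 0.15 N) and linear speed of each of tin0, tin1, tin2, tin3, tin4 below 0.03 m/s); the robot touches nothing.
It fails at once if the sanding block is pushed more than 30 mm from its place (distance of block from where it was at the start of the episode above 0.03 m).
It fails at once if the yellow-lidded jar is pushed more than 30 mm from its place (distance of jar_a from where it was at the start of the episode above 0.03 m).
It fails at once if the grey-lidded jar is pushed more than 30 mm from its place (distance of jar_b from where it was at the start of the episode above 0.03 m).
It fails at once if the roll of tape is pushed more than 30 mm from its place (distance of tape from where it was at the start of the episode above 0.03 m).
Of tin0, tin1, tin2, tin3, tin4 only 3 to 5 are there at a start; the rules pass over those that are not, and their reading is None.
At some moment in a run one of tin0, tin1, tin2, tin3, tin4 may be knocked a few centimetres aside while the robot is not near it.
Once in a run the grip may slacken for a moment while it holds something.
It also fails if it takes over 210 s, if anything falls off the work surface, if the arm or the gripper's body presses on something with over 40 N, if the wrist force passes 120 N, or if a joint passes its speed limit or range.

### The arm

A 6-joint arm with a two-finger parallel gripper is mounted at the origin on a cart in front of the work surface, level with it; the furniture and walls round the work are solid. World frame = base frame: x ahead of the robot, y to its left, z up, the work surface at z = 0. Lengths are in m, angles in rad, forces in N, time in s.
With the tool pointing down it reaches from about 0.375 to 0.9 m from the base axis. Payload 3.1 kg.
Tool frame: the origin (TCP) lies between the finger pads; the fingertips stand 17 mm ahead of it and the grasp point (between the pads) lies 2 mm behind it (robot.nose_length is the distance from the TCP to the fingertips, in m); z points along the fingers, y is the line along which they close (so a half turn about z gives the same grasp; the last joint's range is limited). The gripper opens to 87 mm and grips with 3 to 60 N. Pads are 19 mm wide; open, the fingers measure 117 mm over their backs; the gripper's body (75 mm by 190 mm) begins 51 mm behind the grasp point.
Start: joints at [-1.504, 0.527, 1.433, -0, 1.181, -0.178], TCP at [0.152, -0.606, 0.217] pointing down, gripper open.
Joint ranges: [-3.08, 3.08], [-0.75, 2.2], [0.22, 2.44], [-1.43, 4.57], [0, 2.65], [-2.85, 2.85]. Speed limits (rad/s): [2.79, 2.79, 3.14, 3.14, 3.14, 3.14].

### API

Orientations are given as a unit quaternion [x, y, z, w].
In Python, from rig import robot, cams gives the robot as it stands.
- The arm moves only by the shell command python3 -m pendant 'ROWS' [FORCE]. ROWS is JSON, a list of rows, each an object with "jaw": the opening, from 0 (shut) to 1 (fully open); "linear": the shift along the tool's x, y, z in cm, a list of three; "twist": the turn about the tool's z in degrees. A call has 1 to 12 rows; each row shifts and turns the commanded pose from where the row before left it, along the tool's axes as they then stand; what a row does not reach is not made up. A row lasts 1/12 s, in which the tool goes at most 41.7 mm and 7.16 degrees, less where a joint would pass 70% of its speed; a pose out of reach is approached as far as the arm can. A call is refused whole if a number of a shift passes 4.17 or a number of a turn 7.16, either way. A call with a gripper value outside its range is refused whole. The fingers move at their own pace and stop on an object; FORCE is the grip in N (left out, the last holds). Time passes only in rows, so rows that do not move let the fingers close. It gives the time, the measured TCP pose, the force, the opening and the grip force at its end, in the units of the state.
- robot.get_obs(): the state, without advancing time (a new reading comes with each control period).
- cams.camera(name): name is "side" or "top"; returns a dict with "color" (384x512x3 uint8, blue, green, red), "depth" (384x512 float32, m along the optical axis (not along the pixel's ray), 0 where there is no reading), "fov_y" (degrees; the focal length in pixels is half the picture's height over the tangent of half this angle, whatever the lens; pixels are square), "cx", "cy" (the principal point, pixels), "view" (4x4, takes a point from world to camera coordinates). Camera axes: x right, y down, z forward; pixel columns grow to the right and rows downward; lengths in m; the calibration is good to about 2 mm. A picture is of the moment at which its call begins.
- robot.hand_in(): hands the job in; it is judged then, once.
The state is a dict: "time": time; "q": joint angles; "joint_velocities": joint speeds; "joint_torque": joint torques, N m; "position": TCP position; "tool_rot": TCP orientation; "ft_force": force on the tool from outside, world axes, zero at the start; "moment": the same for the moment, N m; "grip_width": finger opening in m; "grip_force": force on a finger pad.
Only numpy, scipy, OpenCV 4.12 (cv2) and the standard library are available. Lean on these libraries where they do the work, as an engineer would, in place of code of your own. Each camera call takes 0.05 s, during which the arm holds its last target. There are 200 camera calls.

## Working session

There is one attempt and no reset: what is moved stays moved. The work goes in short steps, Python scripts to look and compute and a shell command to move; the robot and the scene stay as the last step left them, time stands still between calls to the robot, and variables do not carry over. Pictures are saved under pics/ and viewed, at most 14 in all, crops included, and the job is handed in when it is done.

```bash
mkdir -p pics; ls
cat > h.py <<'E'
import numpy as np, cv2
from rig import robot, cams
from scipy.spatial.transform import Rotation as R
def cam(n):
    c=cams.camera(n); h=c["color"].shape[0]; c["f"]=h/2/np.tan(np.radians(c["fov_y"])/2); return c
def cloud(c):
    d=c["depth"]; v,u=np.indices(d.shape); f=c["f"]
    P=np.stack([(u-c["cx"])/f*d,(v-c["cy"])/f*d,d,np.ones_like(d)],-1)@np.linalg.inv(c["view"]).T
    P=P[...,:3]; P[d<=0]=np.nan; return P
def proj(c,p):
    q=c["view"]@np.append(p,1); return q[0]/q[2]*c["f"]+c["cx"],q[1]/q[2]*c["f"]+c["cy"]
E
python3 - <<'E'
from h import *
a=cam("top");b=cam("side")
for n,c in(("top",a),("side",b)):
    cv2.imwrite(f"pics/{n}0.png",c["color"]); print(n,c["fov_y"],np.round(np.linalg.inv(c["view"]),3).tolist())
print(robot.get_obs())
E
```

```text
pics
top 55.56835751649005 [[-0.024, -0.983, 0.18, 0.369], [-1.0, 0.021, -0.018, 0.048], [0.014, -0.181, -0.983, 1.456], [0.0, 0.0, 0.0, 1.0]]
side 48.99330018078588 [[0.994, -0.064, 0.091, 0.461], [-0.109, -0.407, 0.907, -1.34], [-0.021, -0.911, -0.411, 0.769], [0.0, 0.0, 0.0, 1.0]]
{'time': 0.1, 'q': array([-1.50452765e+00,  5.28372010e-01,  1.43377135e+00,  4.79232059e-06,
        1.18137921e+00, -1.78470298e-01]), 'joint_velocities': array([-0.00134257, -0.0013889 , -0.00242106, -0.00072055, -0.00081682,
       -0.00026928]), 'joint_torque': array([ 4.95250151e-04, -4.40985703e+01, -1.77150840e+01,  6.34731981e-02,
        5.34255698e-02, -3.97497331e-05]), 'position': array([ 0.15144279, -0.60569142,  0.21567112]), 'tool_rot': array([ 9.92521842e-01,  1.22063354e-01,  5.63191212e-05, -9.63319041e-04]), 'ft_force': array([ 0.72855205, -0.42521018, -0.9868745 ]), 'moment': array([ 0.02413117, -0.03079951, -0.00492913]), 'grip_force': 0.0, 'grip_width': 0.08707311269826723}
```

View pics/top0.png

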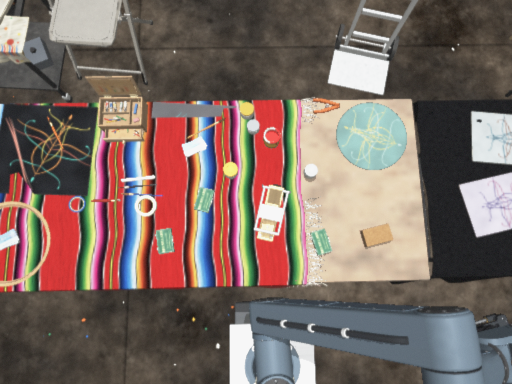

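View pics/side0.png

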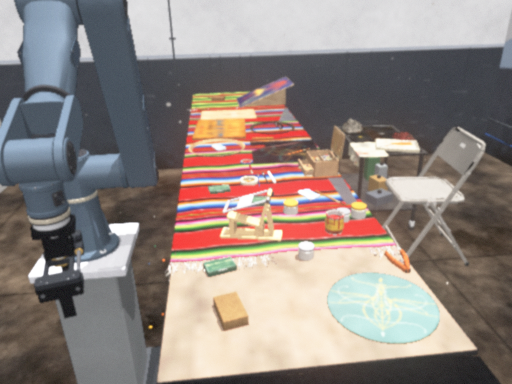

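Run:
```python
from h import *
a=cam("top");b=cam("side")
np.savez("s0.npz",**{k+n:c[k] for n,c in(("t",a),("s",b)) for k in("color","depth","view","cx","cy","f")})
cv2.imwrite("pics/t1.png",cv2.resize(a["color"][150:270,140:340],None,fx=4,fy=4,interpolation=2))
cv2.imwrite("pics/s1.png",cv2.resize(b["color"][170:340,180:360],None,fx=4,fy=3.5,interpolation=2)[:600])
for n,c in(("t",a),("s",b)):
    P=cloud(c); hsv=cv2.cvtColor(c["color"],cv2.COLOR_BGR2HSV)
    m=cv2.inRange(hsv,(60,50,50),(88,255,200))
    m=m&np.where((P[...,2]>.008)&(P[...,2]<.05)&(P[...,0]>0.1)&(P[...,0]<.95),255,0).astype(np.uint8)
    k,l,s,ct=cv2.connectedComponentsWithStats(m)
    for i in range(1,k):
        if s[i,4]>30:
            p=P[l==i]; (cx,cy),wh,an=cv2.minAreaRect((p[:,:2]*1000).astype(np.float32)); print(n,ct[i].round(1),s[i,4],np.nanmedian(p,0).round(3),round(cx),round(cy),np.round(wh),round(an))
    # raised blobs
    m=((P[...,2]>.010)&(P[...,0]>.2)&(P[...,0]<.95)&(abs(P[...,1])<.65)).astype(np.uint8)
    k,l,s,ct=cv2.connectedComponentsWithStats(m)
    for i in range(1,k):
        if s[i,4]>30: p=P[l==i]; print(n,"raised",ct[i].round(0),s[i,4],np.nanmin(p,0).round(3),np.nanmax(p,0).round(3))
```

```text
t [198.7 198.1] 67 [0.64  0.276 0.019] 640 275 [16. 86.] 74
t [206.5 199.8] 155 [0.632 0.247 0.019] 631 245 [33. 93.] 76
t [167.3 240. ] 169 [0.475 0.398 0.019] 476 398 [86. 34.] 10
t [321.1 241.8] 241 [ 0.455 -0.207  0.019] 455 -203 [90. 58.] 15
t [159.1 241.5] 74 [0.472 0.43  0.019] 471 429 [84. 18.] 10
t raised [126. 132.] 639 [0.873 0.491 0.01 ] [0.95  0.65  0.085]
t raised [253. 127.] 141 [0.903 0.024 0.01 ] [0.95  0.079 0.051]
t raised [271. 137.] 297 [ 0.847 -0.054  0.01 ] [0.938 0.014 0.08 ]
t raised [194. 146.] 233 [0.822 0.245 0.01 ] [0.903 0.348 0.02 ]
t raised [230. 170.] 196 [0.722 0.119 0.01 ] [0.785 0.18  0.058]
t raised [310. 171.] 156 [ 0.716 -0.2    0.011] [ 0.766 -0.149  0.051]
t raised [137. 178.] 74 [0.714 0.46  0.01 ] [0.738 0.592 0.024]
t raised [271. 211.] 1138 [ 0.466 -0.076  0.01 ] [0.689 0.057 0.185]
t raised [204. 199.] 370 [0.584 0.216 0.01 ] [0.687 0.3   0.026]
t raised [146. 205.] 203 [0.576 0.445 0.01 ] [0.667 0.53  0.028]
t raised [377. 235.] 503 [ 0.434 -0.484  0.011] [ 0.521 -0.365  0.039]
t raised [164. 241.] 399 [0.426 0.373 0.01 ] [0.523 0.453 0.
[... 396 characters left out ...]
9] [ 0.213 -0.511  0.601]
s raised [310. 166.] 270 [0.873 0.488 0.01 ] [0.95  0.648 0.084]
s raised [249. 180.] 101 [0.572 0.441 0.01 ] [0.66  0.529 0.024]
s raised [219. 188.] 154 [0.422 0.371 0.01 ] [0.521 0.447 0.026]
s raised [251. 218.] 1625 [ 0.462 -0.079  0.01 ] [0.685 0.29  0.182]
s raised [309. 193.] 115 [0.818 0.248 0.01 ] [0.9   0.347 0.018]
s raised [290. 206.] 206 [0.72  0.112 0.01 ] [0.775 0.173 0.056]
s raised [336. 220.] 488 [ 0.845 -0.059  0.01 ] [0.95  0.08  0.076]
s raised [306. 250.] 249 [ 0.715 -0.205  0.01 ] [ 0.767 -0.147  0.049]
s raised [220. 265.] 400 [ 0.402 -0.247  0.01 ] [ 0.507 -0.164  0.024]
s raised [230. 309.] 869 [ 0.432 -0.489  0.01 ] [ 0.521 -0.37   0.036]
```

View pics/t1.png

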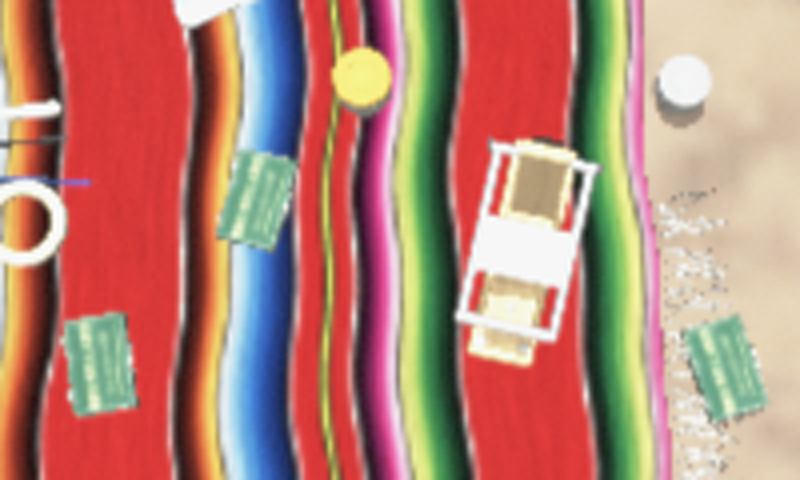

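View pics/s1.png

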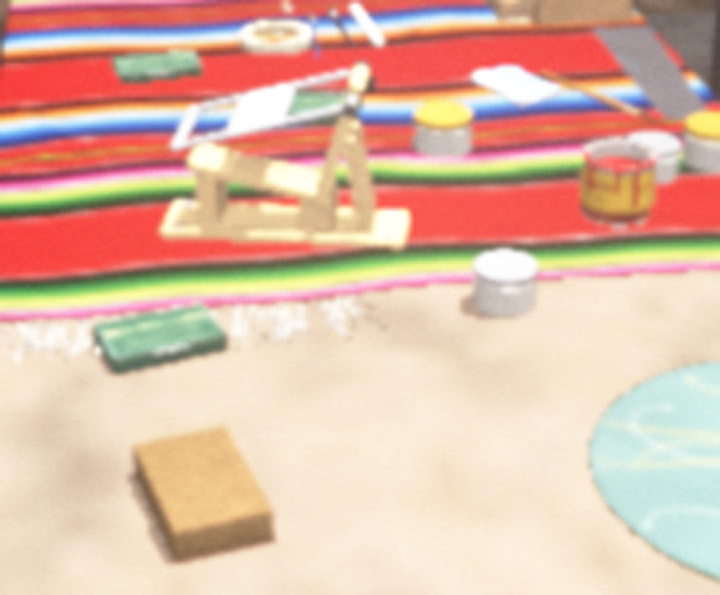

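Run:
```python
from h import *
Z=np.load("s0.npz")
for n in "ts":
    c={k:Z[k+n] for k in("color","depth","view","cx","cy","f")}; P=cloud(c); hsv=cv2.cvtColor(c["color"],cv2.COLOR_BGR2HSV)
    reg=(P[...,0]>.43)&(P[...,0]<.72)&(P[...,1]>-.1)&(P[...,1]<.08)
    w=reg&(P[...,2]>.10)&(hsv[...,1]<40)&(hsv[...,2]>120)
    p=P[w]
    r=cv2.minAreaRect((p[:,:2]*1000).astype(np.float32)); print(n,"bail",len(p),np.round(r[0]),np.round(r[1]),round(r[2],1),p[:,2].min().round(3),p[:,2].max().round(3), 'corners',np.round(cv2.boxPoints(r)).tolist())
    # handle end pts: p lowest along
    b=reg&(P[...,2]>.006)&(P[...,2]<.016)&(hsv[...,1]<140)&(hsv[...,0]<40)
    k,l,s,ct=cv2.connectedComponentsWithStats(b.astype(np.uint8),connectivity=8)
    p=P[reg&(P[...,2]>.008)]
    r=cv2.minAreaRect((p[:,:2]*1000).astype(np.float32)); print("all",np.round(r[0]),np.round(r[1]),round(r[2],1),np.round(cv2.boxPoints(r)).tolist())
    # wood, project along assumed axis
    psi=np.radians(-12.5); e=np.array([np.cos(psi),np.sin(psi)]); f=np.array([-e[1],e[0]])
    wood=reg&(P[...,2]>.02)&(hsv[...,1]>40)&(hsv[...,0]>8)&(hsv[...,0]<40)
    q=P[wood]; S=q[:,:2]@e; T=q[:,:2]@f
    for lo in np.arange(.44,.72,.02):
        m=(S>=lo)&(S<lo+.02)
        if m.sum()>3: print(round(lo,2),m.sum(),"z",np.percentile(q[m,2],[5,50,95]).round(3),"t",np.percentile(T[m],[3,50,97]).round(3))
    q=P[w];S=q[:,:2]@e; T=q[:,:2]@f
    print("white")
    for lo in np.arange(.44,.72,.015):
        m=(S>=lo)&(S<lo+.015)
        if m.sum()>3: print(round(lo,3),m.sum(),"z",np.median(q[m,2]).round(3),"t",np.percentile(T[m],[3,50,97]).round(3),"mid",((T[m].min()+T[m].max())/2).round(4))
```

```text
t bail 590 [567.  -8.] [103. 165.] 76.3 0.111 0.185 corners [[475.0, -39.0], [635.0, -78.0], [660.0, 23.0], [500.0, 62.0]]
all [575. -10.] [179. 289.] 89.9 [[430.0, -99.0], [719.0, -100.0], [719.0, 80.0], [430.0, 80.0]]
0.5 32 z [0.077 0.08  0.086] t [0.098 0.122 0.14 ]
0.52 26 z [0.072 0.078 0.083] t [0.097 0.12  0.141]
0.58 28 z [0.055 0.062 0.07 ] t [0.093 0.118 0.137]
0.6 112 z [0.076 0.112 0.146] t [0.094 0.114 0.136]
0.62 60 z [0.146 0.168 0.178] t [0.094 0.116 0.137]
0.64 8 z [0.172 0.175 0.177] t [0.102 0.114 0.126]
white
0.47 73 z 0.119 t [0.075 0.12  0.164] mid 0.1188
0.485 17 z 0.122 t [0.073 0.158 0.165] mid 0.1188
0.5 17 z 0.128 t [0.072 0.158 0.164] mid 0.118
0.515 62 z 0.134 t [0.073 0.115 0.162] mid 0.1174
0.53 105 z 0.138 t [0.073 0.116 0.16 ] mid 0.1166
0.545 111 z 0.143 t [0.073 0.117 0.161] mid 0.1169
0.56 79 z 0.147 t [0.072 0.116 0.16 ] mid 0.1158
0.575 17 z 0.152 t [0.07  0.076 0.161] mid 0.1157
0.59 20 z 0.158 t [0.069 0.076 0.161] mid 0.1149
0.605 18 z 0.163 t [0.069 0.075 0.161] mid 0.115
0.62 62 z 0.171 t [0.065 0.111 0.161] mid 0.1134
0.635 9 z 0.176 t [0.
[... 562 characters left out ...]
91 z [0.027 0.081 0.132] t [0.086 0.093 0.13 ]
0.62 164 z [0.033 0.093 0.174] t [0.086 0.094 0.135]
0.64 22 z [0.022 0.034 0.168] t [0.085 0.109 0.13 ]
white
0.47 41 z 0.119 t [0.071 0.111 0.16 ] mid 0.1161
0.485 19 z 0.122 t [0.071 0.155 0.162] mid 0.1169
0.5 17 z 0.128 t [0.068 0.074 0.161] mid 0.1149
0.515 35 z 0.135 t [0.068 0.104 0.157] mid 0.1162
0.53 49 z 0.139 t [0.069 0.109 0.158] mid 0.1146
0.545 49 z 0.144 t [0.068 0.106 0.158] mid 0.1126
0.56 39 z 0.148 t [0.064 0.107 0.156] mid 0.1104
0.575 21 z 0.153 t [0.066 0.074 0.157] mid 0.1121
0.59 18 z 0.157 t [0.066 0.072 0.159] mid 0.1126
0.605 20 z 0.161 t [0.066 0.083 0.159] mid 0.1124
0.62 35 z 0.171 t [0.059 0.092 0.133] mid 0.1056
```

```bash
cat >> h.py <<'E'
def pose():
    o=robot.get_obs(); M=R.from_quat(o["tool_rot"]).as_matrix(); return o,M
def go(*targets):
    """targets (x,y,z,yawdeg or None); prints twist then shift in tool axes after twist, n rows"""
    o,M=pose(); p=o["position"]; th=np.degrees(np.arctan2(M[1,0],M[0,0]))
    print("t",round(o["time"],1),"tcp",p.round(4),"yaw",round(th,1),"F",o["ft_force"].round(1),"w",round(o["grip_width"],4),"g",round(o["grip_force"],1),"q6",round(o["q"][5],2))
    for x,y,z,yaw in targets:
        tw=0
        if yaw is not None: tw=(th-yaw+180)%360-180; th=yaw
        a=np.radians(th); d=np.array([x,y,z])-p; p=np.array([x,y,z])
        c,s=np.cos(a),np.sin(a); l=np.array([c*d[0]+s*d[1],s*d[0]-c*d[1],-d[2]])*100
        print("  twist",round(tw,1),"shift cm",l.round(2),"dist",round(np.linalg.norm(l),1))
def tins(c,lo=.008,hi=.04):
    P=cloud(c); hsv=cv2.cvtColor(c["color"],cv2.COLOR_BGR2HSV)
    g=cv2.inRange(hsv,(60,50,50),(88,255,200)); out=[]
    m=((P[...,2]>lo)&(P[...,2]<hi)&(P[...,0]>.3)&(P[...,0]<.95)&(abs(P[...,1])<.6)).astype(np.uint8)
    k,l,s,ct=cv2.connectedComponentsWithStats(m)
    for i in range(1,k):
        q=l==i
        if s[i,4]<120 or (g[q]>0).mean()<.25: continue
        p=P[q&(P[...,2]>.013)]
        r=cv2.minAreaRect((p[:,:2]*1000).astype(np.float32)); b=cv2.boxPoints(r)
        e=max(b[1]-b[0],b[2]-b[1],key=np.linalg.norm); out.append((np.round(r[0]),np.round(r[1]),round(np.degrees(np.arctan2(e[1],e[0]))%180,1)))
    return out
E
python3 - <<'E'
from h import *
Z=np.load("s0.npz")
for n in "ts":
    c={k:Z[k+n] for k in("color","depth","view","cx","cy","f")}; P=cloud(c); hsv=cv2.cvtColor(c["color"],cv2.COLOR_BGR2HSV)
    print(n,tins(c))
    psi=np.radians(-14.5); e=np.array([np.cos(psi),np.sin(psi)]); f=np.array([-e[1],e[0]])
    S=P[...,:2]@e; T=P[...,:2]@f
    w=(P[...,2]>.10)&(P[...,2]<.19)&(hsv[...,1]<40)&(hsv[...,2]>120)&(S>.44)&(S<.66)&(T>.05)&(T<.25)
    q=w&(S>.515)&(S<.57); tm=(T[q].min()+T[q].max())/2
    print("tmid",tm, [((T[w&(abs(S-x)<.012)].min()+T[w&(abs(S-x)<.012)].max())/2).round(4) for x in(.47,.53,.56,.6)])
    m=w&(abs(T-tm)<.03)&(S<.5); print("handle S,z",np.percentile(S[m],[2,50,98]).round(4),np.median(P[m,2]))
    m=w&(abs(T-tm)<.03)&(S>.5)&(S<.59); print("plate S",np.percentile(S[m],[2,50,98]).round(4))
    m=w&(abs(T-tm)>.035); A=np.polyfit(S[m],P[m,2],1); print("rod slope deg",np.degrees(np.arctan(A[0])),"S at z=.169",(.169-A[1])/A[0])
E
```

```text
t [(array([635., 257.]), array([65., 94.]), np.float32(164.3)), (array([474., 411.]), array([94., 68.]), np.float32(6.8)), (array([ 457., -204.]), array([95., 65.]), np.float32(14.6))]
tmid 0.135610323202426 [np.float64(0.1356), np.float64(0.1356), np.float64(0.1357), np.float64(0.1357)]
handle S,z [0.4691 0.4738 0.4787] 0.118491045230815
plate S [0.5191 0.5421 0.5649]
rod slope deg 18.505256621214688 S at z=.169 0.6253900283745288
s []
tmid 0.13263944185850882 [np.float64(0.1328), np.float64(0.1333), np.float64(0.131), np.float64(0.1347)]
handle S,z [0.4684 0.4743 0.4782] 0.11950944713863432
plate S [0.5189 0.5423 0.5641]
rod slope deg 18.294105713058503 S at z=.169 0.6280652922555665
```

```bash
cat >> h.py <<'E'
PSI=np.radians(-14.5); SE=np.array([np.cos(PSI),np.sin(PSI)]); SF=np.array([-SE[1],SE[0]])
SEAT=.591; TM=.1345; HS=.626; HZ=.165
def st(s,t=TM): return s*SE+t*SF
def handle(phi):
    e=phi+np.radians(15); return (*st(HS-.16*np.cos(e)), HZ+.16*np.sin(e))
E
python3 - <<'E'
from h import *
h=handle(-.58); print(h)
go((h[0],h[1],.22,75.5),(h[0],h[1],h[2]-.002,None))
prev=None
for phi in np.arange(-.58,1.62,.1):
    h=handle(phi)
    if prev is not None: print(round(phi,2), "ty",round((np.dot(np.array(h[:2])-prev[:2],SE))*100,2),"tz",round(-(h[2]-prev[2])*100,2))
    prev=np.array(h)
E
```

```text
(np.float64(0.4926090870147736), np.float64(0.011527719875067372), np.float64(0.11494271845489508))
t 0.2 tcp [ 0.1515 -0.6059  0.2159] yaw 14.0 F [ 0.9 -0.8  0.5] w 0.0871 g 0.0 q6 -0.18
  twist -61.5 shift cm [68.32 17.57 -0.41] dist 70.5
  twist 0 shift cm [ 0.    0.   10.71] dist 10.7
-0.48 ty -0.42 tz -1.54
-0.38 ty -0.27 tz -1.58
-0.28 ty -0.11 tz -1.6
-0.18 ty 0.05 tz -1.6
-0.08 ty 0.21 tz -1.59
0.02 ty 0.37 tz -1.56
0.12 ty 0.52 tz -1.51
0.22 ty 0.67 tz -1.45
0.32 ty 0.81 tz -1.38
0.42 ty 0.94 tz -1.29
0.52 ty 1.07 tz -1.19
0.62 ty 1.18 tz -1.08
0.72 ty 1.28 tz -0.95
0.82 ty 1.37 tz -0.82
0.92 ty 1.45 tz -0.68
1.02 ty 1.51 tz -0.53
1.12 ty 1.55 tz -0.38
1.22 ty 1.58 tz -0.22
1.32 ty 1.6 tz -0.06
1.42 ty 1.6 tz 0.1
1.52 ty 1.58 tz 0.26
```

```bash
python3 -m pendant '[{"jaw":0.45,"linear":[0,0,0],"twist":-6.83},{"jaw":0.45,"linear":[0,0,0],"twist":-6.83},{"jaw":0.45,"linear":[0,0,0],"twist":-6.83},{"jaw":0.45,"linear":[0,0,0],"twist":-6.83},{"jaw":0.45,"linear":[0,0,0],"twist":-6.83},{"jaw":0.45,"linear":[0,0,0],"twist":-6.83},{"jaw":0.45,"linear":[0,0,0],"twist":-6.83},{"jaw":0.45,"linear":[0,0,0],"twist":-6.83},{"jaw":0.45,"linear":[0,0,0],"twist":-6.86}]' 30
python3 -m pendant '[{"jaw":0.45,"linear":[3,0.8,0],"twist":0},{"jaw":0.45,"linear":[3,0.8,0],"twist":0},{"jaw":0.45,"linear":[3,0.8,0],"twist":0},{"jaw":0.45,"linear":[3,0.8,0],"twist":0},{"jaw":0.45,"linear":[3,0.8,0],"twist":0},{"jaw":0.45,"linear":[3,0.8,0],"twist":0},{"jaw":0.45,"linear":[3,0.8,0],"twist":0},{"jaw":0.45,"linear":[3,0.8,0],"twist":0},{"jaw":0.45,"linear":[3,0.8,0],"twist":0},{"jaw":0.45,"linear":[3,0.8,0],"twist":0},{"jaw":0.45,"linear":[3,0.8,0],"twist":0},{"jaw":0.45,"linear":[3,0.8,0],"twist":0}]'
python3 -m pendant '[{"jaw":0.45,"linear":[3,0.8,0],"twist":0},{"jaw":0.45,"linear":[3,0.8,0],"twist":0},{"jaw":0.45,"linear":[3,0.8,0],"twist":0},{"jaw":0.45,"linear":[3,0.8,0],"twist":0},{"jaw":0.45,"linear":[3,0.8,0],"twist":0},{"jaw":0.45,"linear":[3,0.8,0],"twist":0},{"jaw":0.45,"linear":[3,0.8,0],"twist":0},{"jaw":0.45,"linear":[3,0.8,0],"twist":0},{"jaw":0.45,"linear":[3,0.8,0],"twist":0},{"jaw":0.45,"linear":[3,0.8,0],"twist":0},{"jaw":0.45,"linear":[2,0,0],"twist":0},{"jaw":0.45,"linear":[0,0,0],"twist":0}]'
python3 - <<'E'
from h import *
h=handle(-.58)
go((h[0],h[1],.22,75.5),(h[0],h[1],h[2]-.002,None))
E
```

```text
time: 0.95
position: [0.1515, -0.6061, 0.2162]
tool_rot: [0.789, 0.615, 0.0, -0.0]
ft_force: [-0.0, -0.1, -0.0]
grip_width: 0.0411
grip_force: 0.0
time: 1.95
position: [0.3349, -0.2804, 0.2166]
tool_rot: [0.791, 0.612, 0.0, 0.0]
ft_force: [0.6, -0.1, -1.0]
grip_width: 0.0391
grip_force: 0.0
time: 2.95
position: [0.4927, 0.0113, 0.2165]
tool_rot: [0.789, 0.614, 0.001, -0.0]
ft_force: [1.5, 0.3, 0.2]
grip_width: 0.0391
grip_force: 0.0
t 3.0 tcp [0.4927 0.0113 0.2165] yaw 75.8 F [1.5 0.3 0.2] w 0.0391 g 0.0 q6 0.04
  twist 0.3 shift cm [ 0.02 -0.01 -0.35] dist 0.4
  twist 0 shift cm [ 0.    0.   10.71] dist 10.7
```

```bash
python3 -m pendant '[{"jaw":0.45,"linear":[0,0,2.5],"twist":0},{"jaw":0.45,"linear":[0,0,2.5],"twist":0},{"jaw":0.45,"linear":[0,0,2],"twist":0},{"jaw":0.45,"linear":[0,0,2],"twist":0},{"jaw":0.45,"linear":[0,0,1.3],"twist":0},{"jaw":0.45,"linear":[0,0,0],"twist":0},{"jaw":0,"linear":[0,0,0],"twist":0},{"jaw":0,"linear":[0,0,0],"twist":0},{"jaw":0,"linear":[0,0,0],"twist":0},{"jaw":0,"linear":[0,0,0],"twist":0},{"jaw":0,"linear":[0,0,0],"twist":0},{"jaw":0,"linear":[0,0,0],"twist":0}]' 25
python3 - <<'E'
from h import *
h=handle(-.58)
go((h[0],h[1],h[2]-.002,None))
E
```

```text
time: 3.95
position: [0.4922, 0.008, 0.1142]
tool_rot: [0.791, 0.612, 0.0, 0.001]
ft_force: [1.0, 0.2, -0.4]
grip_width: 0.0071
grip_force: 0.0
t 4.0 tcp [0.4922 0.008  0.1142] yaw 75.5 F [ 1.   0.2 -0.4] w 0.0071 g 0.0 q6 0.04
  twist 0 shift cm [ 0.35 -0.05  0.12] dist 0.4
```

```bash
python3 -m pendant '[{"jaw":0,"linear":[0,0,0],"twist":0},{"jaw":0,"linear":[0,0,0],"twist":0}]'
python3 - <<'E'
from h import *
a=cam("side");b=cam("top")
A=cv2.resize(a["color"][150:260,190:310],None,fx=5,fy=5,interpolation=2)[:550]
cv2.imwrite("pics/s2.png",A)
go((.49,.01,.11,None)); print(proj(a,handle(-.58)),proj(b,handle(-.58)))
P=cloud(a);S=P[...,:2]@SE;T=P[...,:2]@SF
hsv=cv2.cvtColor(a["color"],cv2.COLOR_BGR2HSV)
w=(hsv[...,1]<40)&(hsv[...,2]>120)&(abs(T-TM)<.046)&(S>.44)&(S<.59)&(P[...,2]>.1)&(P[...,2]<.2)
print([ (round(x,3),P[w&(abs(S-x)<.006)][:,2].min().round(3),P[w&(abs(S-x)<.006)][:,2].max().round(3)) for x in np.arange(.47,.58,.012) if (w&(abs(S-x)<.006)).any()])
E
```

```text
time: 4.12
position: [0.4915, 0.0082, 0.1137]
tool_rot: [0.79, 0.612, -0.0, -0.0]
ft_force: [-1.0, 0.8, 2.4]
grip_width: 0.0013
grip_force: 1.4
t 4.2 tcp [0.4915 0.0082 0.1138] yaw 75.5 F [-0.4  0.6  3.9] w 0.0005 g 1.8 q6 0.04
  twist 0 shift cm [ 0.13 -0.19  0.38] dist 0.4
(np.float64(226.64369633545613), np.float64(206.0177490461015)) (np.float64(266.44299339805013), np.float64(231.13222963737468))
[(np.float64(0.47), np.float64(0.118), np.float64(0.136)), (np.float64(0.482), np.float64(0.116), np.float64(0.136)), (np.float64(0.494), np.float64(0.121), np.float64(0.127)), (np.float64(0.506), np.float64(0.126), np.float64(0.131)), (np.float64(0.518), np.float64(0.126), np.float64(0.139)), (np.float64(0.53), np.float64(0.135), np.float64(0.142)), (np.float64(0.542), np.float64(0.138), np.float64(0.144)), (np.float64(0.554), np.float64(0.143), np.float64(0.151)), (np.float64(0.566), np.float64(0.145), np.float64(0.152)), (np.float64(0.578), np.float64(0.147), np.float64(0.156))]
```

View pics/s2.png

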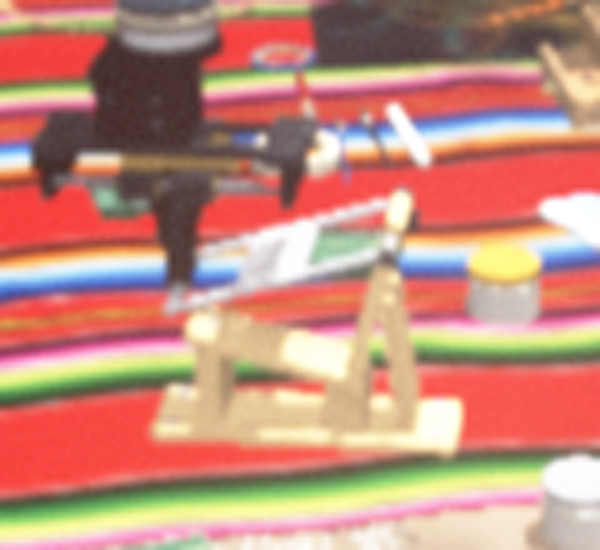

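Run:
```python
from h import *
a=cam("side");b=cam("top")
o,M=pose();p=o["position"]
for n,c in(("s",a),("t",b)): print(n,[np.round(proj(c,p+np.array([0,0,d])),1) for d in(.03,0,-.017)], "handle ends",[np.round(proj(c,(*st(.474,TM+s),.114)),1) for s in(-.043,.043)])
A=cv2.resize(a["color"][188:224,208:256],None,fx=8,fy=8,interpolation=0);B=cv2.resize(b["color"][206:242,244:292],None,fx=8,fy=8,interpolation=0)
cv2.imwrite("pics/x3.png",np.hstack([A,B])); print(robot.nose_length,o["grip_width"],o["ft_force"])
```

```text
s [array([226. , 199.1]), array([226.4, 206.7]), array([226.6, 211. ])] handle ends [array([224.1, 211.7]), array([229.1, 201.1])]
t [array([267.6, 230.7]), array([267.3, 231.4]), array([267.2, 231.8])] handle ends [array([277.8, 233.8]), array([255.1, 228.5])]
0.017 0.00025562073750443645 [-1.52517271 -0.66001124  2.99414141]
```

View pics/x3.png

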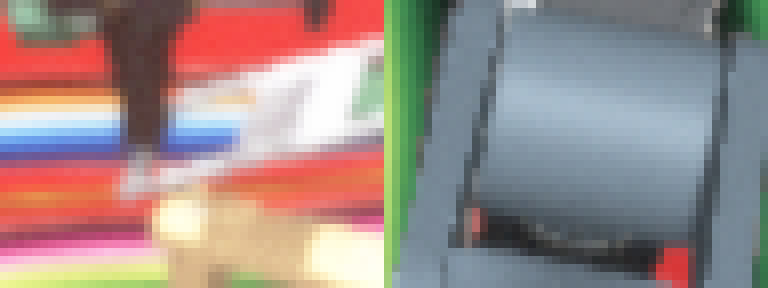

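```bash
python3 -m pendant '[{"jaw":0,"linear":[0,-0.3,-1],"twist":0},{"jaw":0,"linear":[0,-0.2,-1],"twist":0},{"jaw":0,"linear":[0,-0.1,-1],"twist":0},{"jaw":0,"linear":[0,0,0],"twist":0}]'
python3 - <<'E'
from h import *
a=cam("side"); go((.49,.01,.11,None))
A=cv2.resize(a["color"][180:230,200:280],None,fx=8,fy=8,interpolation=2)
cv2.imwrite("pics/x4.png",A)
E
```

```text
time: 4.65
position: [0.4874, 0.0094, 0.1459]
tool_rot: [0.791, 0.612, 0.002, 0.002]
ft_force: [0.4, -0.2, 0.1]
grip_width: 0.0003
grip_force: 0.0
t 4.7 tcp [0.4872 0.0094 0.1451] yaw 75.5 F [ 0.7  0.2 -0.2] w 0.0006 g 0.0 q6 0.04
  twist 0 shift cm [0.13 0.26 3.51] dist 3.5
```

View pics/x4.png

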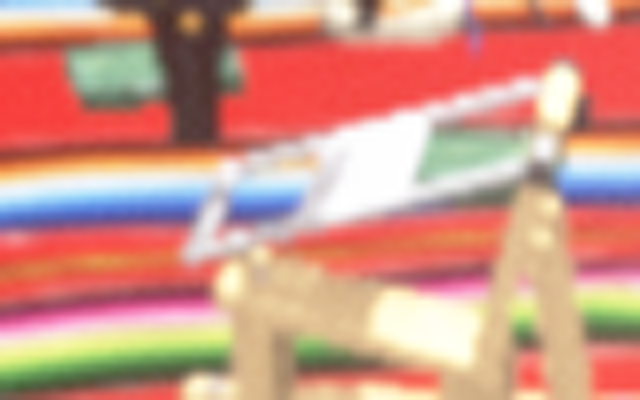

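Run:
```python
from h import *
o,M=pose();p=o["position"];print(p)
for n in("side","top"):
    a=cam(n);P=cloud(a)
    d=np.hypot(P[...,0]-p[0],P[...,1]-p[1]); m=(d<.045)&(P[...,2]>.122)&(P[...,2]<.3)
    q=P[m]; 
    for z in np.arange(.122,.24,.01):
        k=(q[:,2]>=z)&(q[:,2]<z+.01)
        if k.any(): print(n,round(z,3),k.sum(),q[k,:2].min(0).round(3),q[k,:2].max(0).round(3))
a=cam("side");P=cloud(a);print([(v,a["color"][v,224].tolist(),P[v,224].round(3).tolist()) for v in range(190,212)])
```

```text
[0.48718867 0.00941976 0.14513712]
side 0.122 5 [ 0.486 -0.034] [0.514 0.044]
side 0.142 2 [0.485 0.   ] [0.488 0.004]
side 0.152 17 [ 0.474 -0.008] [0.496 0.013]
side 0.162 21 [ 0.475 -0.008] [0.497 0.015]
side 0.172 17 [ 0.472 -0.006] [0.497 0.008]
side 0.182 18 [ 0.473 -0.005] [0.497 0.004]
side 0.192 28 [ 0.47  -0.007] [0.501 0.022]
side 0.202 25 [ 0.467 -0.006] [0.502 0.013]
side 0.212 11 [ 0.471 -0.009] [0.498 0.012]
side 0.222 21 [ 0.454 -0.035] [0.52  0.016]
side 0.232 47 [ 0.455 -0.034] [0.516 0.017]
[(190, [54, 59, 81], [0.486, 0.003, 0.181]), (191, [55, 58, 81], [0.486, -0.0, 0.179]), (192, [59, 60, 83], [0.486, -0.004, 0.177]), (193, [56, 61, 82], [0.486, 0.004, 0.169]), (194, [59, 61, 84], [0.485, -0.001, 0.168]), (195, [56, 58, 82], [0.485, -0.003, 0.165]), (196, [60, 63, 86], [0.485, 0.003, 0.158]), (197, [58, 61, 87], [0.485, 0.001, 0.155]), (198, [71, 85, 139], [0.485, 0.0, 0.152]), (199, [82, 133, 223], [0.49, 0.31, 0.005]), (200, [116, 188, 246], [0.49, 0.306, 0.002]), (201, [194, 224, 245], [0.489, 0.281, 0.009]), (202, [241, 233, 227], [0.489, 0.281, 0.004]), (203, [247, 223, 185], [0.488, 0.267, 0.006]), (204, [240, 189, 143], [0.488, 0.261, 0.005]), (205, [222, 156, 132], [0.487, 0.25, 0.005]), (206, [193, 143, 139], [0.487, 0.24, 0.005]), (207, [182, 158, 166], [0.487, 0.232, 0.004]), (208, [194, 188, 206], [0.482, -0.015, 0.121]), (209, [201, 198, 220], [0.482, -0.025, 0.122]), (210, [214, 213, 224], [0.482, -0.03, 0.121]), (211, [218, 216, 224], [0.482, -0.029, 0.116])]
```

```bash
python3 -m pendant '[{"jaw":0.45,"linear":[0,0.3,-1],"twist":0},{"jaw":0.45,"linear":[0,0,-1],"twist":0},{"jaw":0.45,"linear":[0,0,0],"twist":0},{"jaw":0.45,"linear":[0,0,0],"twist":0},{"jaw":0.45,"linear":[0,0,0],"twist":0},{"jaw":0.45,"linear":[0,0,0],"twist":0}]'
python3 - <<'E'
from h import *
def tip(P,p,r=.075,lo=.13):
    d=np.hypot(P[...,0]-p[0],P[...,1]-p[1]); q=P[(d<r)&(P[...,2]>lo)&(P[...,2]<.5)]
    print("tcp",p.round(4),"lowest",np.sort(q[:,2])[:12].round(3), "z bins count",np.histogram(q[:,2]-p[2],bins=np.arange(-.03,.08,.01))[0])
Z=np.load("s0.npz"); c={k:Z[k+"s"] for k in("color","depth","view","cx","cy","f")}; tip(cloud(c),np.array([.1515,-.606,.2157]))
tip(cloud(cam("side")),robot.get_obs()["position"],.045,.14)
E
```

```text
time: 5.35
position: [0.4883, 0.009, 0.1628]
tool_rot: [0.791, 0.612, -0.001, -0.001]
ft_force: [-0.1, 0.9, 0.5]
grip_width: 0.0322
grip_force: 0.0
tcp [ 0.1515 -0.606   0.2157] lowest [0.223 0.224 0.224 0.224 0.224 0.224 0.225 0.225 0.225 0.225 0.225 0.225] z bins count [ 0  0  0 14 54 52 51 49 66 19]
tcp [0.4884 0.0089 0.1629] lowest [0.169 0.17  0.171 0.171 0.171 0.172 0.173 0.174 0.174 0.174 0.176 0.176] z bins count [ 0  0  0  7 16 20 19 27 30 23]
```

```bash
python3 -m pendant '[{"jaw":0.45,"linear":[0.4,0.3,0],"twist":0},{"jaw":0.45,"linear":[0,0,2],"twist":0},{"jaw":0.45,"linear":[0,0,2],"twist":0},{"jaw":0.45,"linear":[0,0,1.5],"twist":0},{"jaw":0.45,"linear":[0,0,1.5],"twist":0},{"jaw":0.45,"linear":[0,0,0],"twist":0},{"jaw":0,"linear":[0,0,0],"twist":0},{"jaw":0,"linear":[0,0,0],"twist":0},{"jaw":0,"linear":[0,0,0],"twist":0},{"jaw":0,"linear":[0,0,0],"twist":0},{"jaw":0,"linear":[0,0,0],"twist":0},{"jaw":0,"linear":[0,0,0],"twist":0}]' 25
python3 -m pendant '[{"jaw":0,"linear":[0,0,0],"twist":0},{"jaw":0,"linear":[0,0,0],"twist":0},{"jaw":0,"linear":[0,0,0],"twist":0}]'
```

```text
time: 6.4
position: [0.4922, 0.0122, 0.0941]
tool_rot: [0.791, 0.612, -0.0, -0.0]
ft_force: [-1.4, 1.2, 4.9]
grip_width: 0.009
grip_force: 25.0
time: 6.65
position: [0.4922, 0.0122, 0.0941]
tool_rot: [0.791, 0.612, -0.0, -0.0]
ft_force: [-3.0, 1.3, 5.9]
grip_width: 0.0092
grip_force: 25.0
```

```bash
python3 -m pendant '[{"jaw":0,"linear":[0,-0.42,-1.54],"twist":0},{"jaw":0,"linear":[0,-0.27,-1.58],"twist":0},{"jaw":0,"linear":[0,-0.11,-1.6],"twist":0},{"jaw":0,"linear":[0,0.05,-1.6],"twist":0},{"jaw":0,"linear":[0,0.21,-1.59],"twist":0},{"jaw":0,"linear":[0,0.37,-1.56],"twist":0},{"jaw":0,"linear":[0,0.52,-1.51],"twist":0},{"jaw":0,"linear":[0,0.67,-1.45],"twist":0},{"jaw":0,"linear":[0,0.81,-1.38],"twist":0},{"jaw":0,"linear":[0,0.94,-1.29],"twist":0},{"jaw":0,"linear":[0,1.07,-1.19],"twist":0}]'
python3 -m pendant '[{"jaw":0,"linear":[0,1.18,-1.08],"twist":0},{"jaw":0,"linear":[0,1.28,-0.95],"twist":0},{"jaw":0,"linear":[0,1.37,-0.82],"twist":0},{"jaw":0,"linear":[0,1.45,-0.68],"twist":0},{"jaw":0,"linear":[0,1.51,-0.53],"twist":0},{"jaw":0,"linear":[0,0,0],"twist":0}]'
```

```text
time: 7.57
position: [0.5247, 0.0039, 0.2565]
tool_rot: [0.79, 0.613, -0.004, -0.005]
ft_force: [-10.2, 2.8, 6.2]
grip_width: 0.0091
grip_force: 25.0
time: 8.07
position: [0.5989, -0.0148, 0.3014]
tool_rot: [0.791, 0.612, 0.003, 0.002]
ft_force: [-4.7, 2.7, 14.8]
grip_width: 0.009
grip_force: 25.0
```

```bash
python3 -m pendant '[{"jaw":0,"linear":[0,1.55,-0.38],"twist":0},{"jaw":0,"linear":[0,1.58,-0.22],"twist":0},{"jaw":0,"linear":[0,1.6,-0.06],"twist":0},{"jaw":0,"linear":[0,1.6,0.1],"twist":0},{"jaw":0,"linear":[0,1.58,0.26],"twist":0},{"jaw":0,"linear":[0,1.55,0.42],"twist":0},{"jaw":0,"linear":[0,0,0],"twist":0}]'
python3 -m pendant '[{"jaw":0.5,"linear":[0,0,0],"twist":0},{"jaw":0.5,"linear":[0,0,0],"twist":0},{"jaw":0.5,"linear":[0,0,0],"twist":0},{"jaw":0.5,"linear":[0,0,0],"twist":0},{"jaw":0.5,"linear":[0,0,-3],"twist":0},{"jaw":0.5,"linear":[0,0,-3],"twist":0},{"jaw":0.7,"linear":[0,0,-3],"twist":0},{"jaw":0.9,"linear":[0,0,-1],"twist":0}]'
python3 - <<'E'
from h import *
a=cam("side"); b=cam("top"); go((*st(.35),.15,0)); cv2.imwrite("pics/s5.png",np.vstack([np.hstack([cv2.resize(a["color"][110:290,180:360],(540,540))])]))
print(tins(b)); print(tins(a))
E
```

```text
time: 8.65
position: [0.6908, -0.038, 0.2954]
tool_rot: [0.791, 0.612, 0.002, 0.001]
ft_force: [2.0, 2.7, 3.3]
grip_width: 0.0087
grip_force: 25.0
time: 9.32
position: [0.6885, -0.0388, 0.4016]
tool_rot: [0.791, 0.612, 0.003, 0.003]
ft_force: [0.1, -0.1, 1.8]
grip_width: 0.0499
grip_force: 0.0
t 9.4 tcp [ 0.6881 -0.0386  0.399 ] yaw 75.5 F [ 0.6 -0.4  0.1] w 0.0569 g 0.0 q6 0.04
  twist 75.5 shift cm [-31.55  -8.11  24.9 ] dist 41.0
[(array([635., 256.]), array([65., 94.]), np.float32(165.1)), (array([474., 410.]), array([94., 65.]), np.float32(9.5)), (array([ 457., -204.]), array([94., 64.]), np.float32(16.1))]
[]
```

View pics/s5.png

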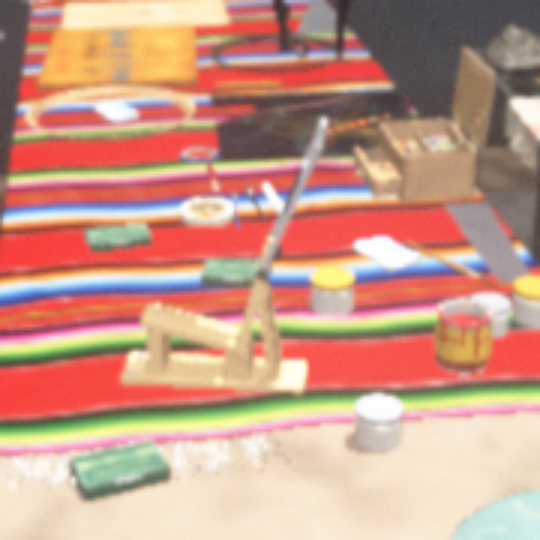

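Run:
```python
from h import *
go((.635,.256,.399,-15),(.635,.256,.06,None),(.635,.256,.001,None))
```

```text
t 9.4 tcp [ 0.6881 -0.0386  0.399 ] yaw 75.5 F [ 0.6 -0.4  0.1] w 0.0569 g 0.0 q6 0.04
  twist 90.5 shift cm [-12.75 -27.08   0.  ] dist 29.9
  twist 0 shift cm [ 0.  -0.  33.9] dist 33.9
  twist 0 shift cm [ 0.  -0.   5.9] dist 5.9
```

```bash
python3 -m pendant '[{"jaw":1,"linear":[0,0,0],"twist":7},{"jaw":1,"linear":[0,0,0],"twist":7},{"jaw":1,"linear":[0,0,0],"twist":7},{"jaw":1,"linear":[0,0,0],"twist":7},{"jaw":1,"linear":[0,0,0],"twist":7},{"jaw":1,"linear":[0,0,0],"twist":7},{"jaw":1,"linear":[0,0,0],"twist":7},{"jaw":1,"linear":[0,0,0],"twist":7},{"jaw":1,"linear":[0,0,0],"twist":7},{"jaw":1,"linear":[0,0,0],"twist":7},{"jaw":1,"linear":[0,0,0],"twist":7},{"jaw":1,"linear":[0,0,0],"twist":7}]' >/dev/null
python3 -m pendant '[{"jaw":1,"linear":[0,0,0],"twist":6.5},{"jaw":1,"linear":[-1.42,-3,0],"twist":0},{"jaw":1,"linear":[-1.42,-3,0],"twist":0},{"jaw":1,"linear":[-1.42,-3,0],"twist":0},{"jaw":1,"linear":[-1.42,-3,0],"twist":0},{"jaw":1,"linear":[-1.42,-3,0],"twist":0},{"jaw":1,"linear":[-1.42,-3,0],"twist":0},{"jaw":1,"linear":[-1.42,-3,0],"twist":0},{"jaw":1,"linear":[-1.42,-3,0],"twist":0},{"jaw":1,"linear":[-1.42,-3,0],"twist":0},{"jaw":1,"linear":[0,0,2],"twist":0},{"jaw":1,"linear":[0,0,3],"twist":0}]' >/dev/null
python3 -m pendant '[{"jaw":1,"linear":[0,0,3],"twist":0},{"jaw":1,"linear":[0,0,3],"twist":0},{"jaw":1,"linear":[0,0,3],"twist":0},{"jaw":1,"linear":[0,0,3],"twist":0},{"jaw":1,"linear":[0,0,3],"twist":0},{"jaw":1,"linear":[0,0,3],"twist":0},{"jaw":1,"linear":[0,0,3],"twist":0},{"jaw":1,"linear":[0,0,3],"twist":0},{"jaw":1,"linear":[0,0,3],"twist":0},{"jaw":1,"linear":[0,0,0],"twist":0}]'
python3 - <<'E'
from h import *
print(tins(cam("top"))); go((.635,.256,.06,-15),(.635,.256,.001,None))
E
```

```text
time: 12.25
position: [0.626, 0.2536, 0.0667]
tool_rot: [0.991, -0.13, -0.009, 0.003]
ft_force: [-1.0, -0.5, -1.2]
grip_width: 0.0867
grip_force: 0.0
[(array([490., 430.]), array([58., 34.]), np.float32(4.7)), (array([ 457., -204.]), array([94., 65.]), np.float32(16.4))]
t 12.3 tcp [0.6283 0.2542 0.0701] yaw -15.0 F [-0.1  0.7  0.6] w 0.0871 g 0.0 q6 2.05
  twist 0.0 shift cm [ 0.6  -0.34  1.01] dist 1.2
  twist 0 shift cm [ 0.  -0.   5.9] dist 5.9
```

```bash
python3 -m pendant '[{"jaw":1,"linear":[0.6,-0.3,0],"twist":0},{"jaw":1,"linear":[0,0,1.5],"twist":0},{"jaw":1,"linear":[0,0,1.5],"twist":0},{"jaw":1,"linear":[0,0,1.5],"twist":0},{"jaw":1,"linear":[0,0,1],"twist":0},{"jaw":1,"linear":[0,0,0.7],"twist":0},{"jaw":1,"linear":[0,0,0],"twist":0},{"jaw":1,"linear":[0,0,0],"twist":0}]'
```

```text
time: 12.97
position: [0.641, 0.2571, 0.0147]
tool_rot: [0.991, -0.13, 0.001, -0.0]
ft_force: [-0.1, -0.5, 0.7]
grip_width: 0.0867
grip_force: 0.0
```

Run:
```python
from h import *
go((.635,.256,.001,-15))
```

```text
t 13.0 tcp [0.641  0.2571 0.0147] yaw -15.0 F [-0.1 -0.5  0.7] w 0.0867 g 0.0 q6 2.05
  twist 0.0 shift cm [-0.55  0.26  1.37] dist 1.5
```

```bash
python3 -m pendant '[{"jaw":1,"linear":[-0.5,0.2,0],"twist":0},{"jaw":1,"linear":[0,0,0.7],"twist":0},{"jaw":1,"linear":[0,0,0.5],"twist":0},{"jaw":1,"linear":[0,0,0],"twist":0},{"jaw":1,"linear":[0,0,0],"twist":0}]'
```

```text
time: 13.38
position: [0.6345, 0.2562, 0.0013]
tool_rot: [0.991, -0.13, -0.0, 0.0]
ft_force: [-0.2, 0.4, -0.3]
grip_width: 0.087
grip_force: 0.0
```

```bash
python3 -m pendant '[{"jaw":0,"linear":[0,0,0],"twist":0},{"jaw":0,"linear":[0,0,0],"twist":0},{"jaw":0,"linear":[0,0,0],"twist":0},{"jaw":0,"linear":[0,0,0],"twist":0},{"jaw":0,"linear":[0,0,0],"twist":0},{"jaw":0,"linear":[0,0,0],"twist":0}]' 35
python3 -m pendant '[{"jaw":0,"linear":[0,0,-2],"twist":0},{"jaw":0,"linear":[0,0,-3],"twist":0},{"jaw":0,"linear":[0,0,-3],"twist":0},{"jaw":0,"linear":[0,0,-3],"twist":0},{"jaw":0,"linear":[0,0,-3],"twist":0},{"jaw":0,"linear":[0,0,0],"twist":0},{"jaw":0,"linear":[0,0,0],"twist":0}]'
python3 - <<'E'
from h import *
p=st(SEAT-.046); go((*p,.14,-14.5),(*p,.086,None))
print(tins(cam("top")))
E
```

```text
time: 13.88
position: [0.6351, 0.2564, 0.002]
tool_rot: [0.991, -0.13, 0.0, -0.0]
ft_force: [-0.1, -0.1, 0.5]
grip_width: 0.0603
grip_force: 35.0
time: 14.47
position: [0.6363, 0.2566, 0.1443]
tool_rot: [0.991, -0.13, 0.002, -0.001]
ft_force: [-0.3, -0.3, -2.1]
grip_width: 0.0604
grip_force: 35.0
t 14.5 tcp [0.6363 0.2566 0.1443] yaw -15.0 F [-0.3 -0.3 -2.1] w 0.0604 g 35.0 q6 2.05
  twist -0.5 shift cm [-0.67 27.33  0.43] dist 27.3
  twist 0 shift cm [ 0.  -0.   5.4] dist 5.4
[(array([ 458., -205.]), array([96., 64.]), np.float32(15.1))]
```

```bash
python3 -m pendant '[{"jaw":0,"linear":[-0.35,2.7,0],"twist":-0.5},{"jaw":0,"linear":[-0.35,3,0],"twist":0},{"jaw":0,"linear":[0,3,0],"twist":0},{"jaw":0,"linear":[0,3,0],"twist":0},{"jaw":0,"linear":[0,3,0],"twist":0},{"jaw":0,"linear":[0,3,0],"twist":0},{"jaw":0,"linear":[0,3,0],"twist":0},{"jaw":0,"linear":[0,3,0],"twist":0},{"jaw":0,"linear":[0,2.2,0],"twist":0},{"jaw":0,"linear":[0,1.4,0],"twist":0},{"jaw":0,"linear":[0,0,0],"twist":0},{"jaw":0,"linear":[0,0,0],"twist":0}]'
python3 - <<'E'
from h import *
p=st(SEAT-.046); go((*p,.14,-14.5),(*p,.086,None))
E
```

```text
time: 15.52
position: [0.5583, -0.0065, 0.1402]
tool_rot: [0.992, -0.127, -0.002, -0.0]
ft_force: [0.2, 0.4, -0.9]
grip_width: 0.0599
grip_force: 35.0
t 15.5 tcp [ 0.5583 -0.0065  0.1402] yaw -14.6 F [ 0.2  0.4 -0.9] w 0.0599 g 35.0 q6 1.61
  twist -0.1 shift cm [ 0.28 -0.1   0.02] dist 0.3
  twist 0 shift cm [ 0.  -0.   5.4] dist 5.4
```

```bash
python3 -m pendant '[{"jaw":0,"linear":[0.3,-0.1,0],"twist":0},{"jaw":0,"linear":[0,0,1.5],"twist":0},{"jaw":0,"linear":[0,0,1.5],"twist":0},{"jaw":0,"linear":[0,0,1],"twist":0},{"jaw":0,"linear":[0,0,0.8],"twist":0},{"jaw":0,"linear":[0,0,0],"twist":0},{"jaw":0,"linear":[0,0,0],"twist":0}]'
python3 -m pendant '[{"jaw":0,"linear":[0,0,0.4],"twist":0},{"jaw":0,"linear":[0,0,0],"twist":0},{"jaw":0,"linear":[0,0,0],"twist":0}]'
python3 -m pendant '[{"jaw":0,"linear":[0,0,0.3],"twist":0},{"jaw":0,"linear":[0,0,0],"twist":0},{"jaw":0,"linear":[0,0,0],"twist":0}]'
```

```text
time: 16.1
position: [0.5627, -0.0054, 0.0933]
tool_rot: [0.992, -0.126, -0.001, -0.0]
ft_force: [0.1, -0.2, -0.9]
grip_width: 0.0604
grip_force: 35.0
time: 16.35
position: [0.5631, -0.006, 0.0902]
tool_rot: [0.992, -0.126, 0.0, 0.0]
ft_force: [-0.9, -1.1, -1.5]
grip_width: 0.0603
grip_force: 35.0
time: 16.6
position: [0.5628, -0.006, 0.0869]
tool_rot: [0.992, -0.126, -0.0, 0.0]
ft_force: [0.4, -0.2, -1.4]
grip_width: 0.0606
grip_force: 35.0
```

```bash
python3 -m pendant '[{"jaw":0,"linear":[-0.1,0,0.4],"twist":0},{"jaw":0,"linear":[0,0,0],"twist":0},{"jaw":0,"linear":[0,0,0],"twist":0}]'
python3 -m pendant '[{"jaw":0,"linear":[0,0,0.3],"twist":0},{"jaw":0,"linear":[0,0,0],"twist":0},{"jaw":0,"linear":[0,0,0],"twist":0}]' 10
python3 -m pendant '[{"jaw":0,"linear":[0,0,0.3],"twist":0},{"jaw":0,"linear":[0,0,0.3],"twist":0},{"jaw":0,"linear":[0,0,0],"twist":0}]' 5
```

```text
time: 16.85
position: [0.5632, -0.0061, 0.0836]
tool_rot: [0.992, -0.126, 0.001, 0.0]
ft_force: [1.3, 0.1, 3.6]
grip_width: 0.0605
grip_force: 35.0
time: 17.1
position: [0.5624, -0.0059, 0.0798]
tool_rot: [0.992, -0.126, 0.001, 0.0]
ft_force: [1.5, -0.7, 1.3]
grip_width: 0.0604
grip_force: 10.0
time: 17.35
position: [0.5606, -0.0054, 0.0728]
tool_rot: [0.992, -0.126, -0.002, -0.0]
ft_force: [-0.2, -0.5, -0.7]
grip_width: 0.0605
grip_force: 5.0
```

```bash
python3 -m pendant '[{"jaw":0,"linear":[0,0,0.2],"twist":0},{"jaw":1,"linear":[0,0,0],"twist":0},{"jaw":1,"linear":[0,0,0],"twist":0},{"jaw":1,"linear":[0,0,0],"twist":0},{"jaw":1,"linear":[0,0,0],"twist":0},{"jaw":1,"linear":[0,0,-2],"twist":0},{"jaw":1,"linear":[0,0,-3],"twist":0},{"jaw":1,"linear":[0,0,-3],"twist":0},{"jaw":1,"linear":[-3,0,-3],"twist":0},{"jaw":1,"linear":[-3,0,0],"twist":0},{"jaw":1,"linear":[0,0,0],"twist":0},{"jaw":1,"linear":[0,0,0],"twist":0}]'
cat >> h.py <<'E'
def stack(c):
    """green points near the ramp in the seat frame: extents"""
    P=cloud(c); hsv=cv2.cvtColor(c["color"],cv2.COLOR_BGR2HSV); g=cv2.inRange(hsv,(55,45,40),(92,255,220))>0
    s=P[...,:2]@SE-SEAT; t=P[...,:2]@SF-TM; z=P[...,2]-.058; k=np.radians(15)
    X=s*np.cos(k)-z*np.sin(k); Z=s*np.sin(k)+z*np.cos(k)
    m=g&(X>-.16)&(X<.03)&(abs(t)<.06)&(Z>.003)&(Z<.12)
    print("n",m.sum()); Q=np.stack([X,t,Z],-1)[m]
    print(" X",np.percentile(Q[:,0],[1,50,99]).round(3)," t",np.percentile(Q[:,1],[1,50,99]).round(3)," Z",np.percentile(Q[:,2],[5,50,95]).round(3))
    top=Q[Q[:,2]>np.percentile(Q[:,2],90)-.008]
    r=cv2.minAreaRect((top[:,:2]*1000).astype(np.float32)); A=np.polyfit(top[:,0],top[:,2],1); print(" top rect",np.round(r[0],1),np.round(r[1],1),round(r[2],1),"Z slope",A[0].round(3))
E
python3 - <<'E'
from h import *
a=cam("side");b=cam("top")
stack(b);stack(a)
cv2.imwrite("pics/s6.png",np.hstack([cv2.resize(a["color"][190:245,205:285],(640,440))]))
go((.474,.41,.2,9)); print(tins(b))
E
```

```text
time: 18.35
position: [0.5025, 0.0098, 0.1817]
tool_rot: [0.992, -0.126, -0.0, -0.0]
ft_force: [0.3, -0.6, 0.6]
grip_width: 0.0866
grip_force: 0.0
n 0Traceback (most recent call last):
  File "<stdin>", line 3, in <module>
  File "h.py", line 48, in stack
    print(" X",np.percentile(Q[:,0],[1,50,99]).round(3)," t",np.percentile(Q[:,1],[1,50,99]).round(3)," Z",np.percentile(Q[:,2],[5,50,95]).round(3))
               ~~~~~~~~~~~~~^^^^^^^^^^^^^^^^^^
    return _quantile_unchecked(
        a, q, axis, out, overwrite_input, method, keepdims, weights)
    return _ureduce(a,
                    func=_quantile_ureduce_func,
    ...<5 lines>...
                    overwrite_input=overwrite_input,
                    method=method)
    r = func(a, **kwargs)
    result = _quantile(arr,
                       quantiles=q,
    ...<2 lines>...
                       out=out,
                       weights=wgt)
    slices_having_nans = np.isnan(arr[-1, ...])
                                  ~~~^^^^^^^^^
IndexError: index -1 is out of bounds for axis 0 with size 0
```

```bash
python3 -m pendant '[{"jaw":1,"linear":[0,0,0],"twist":-6},{"jaw":1,"linear":[0,0,0],"twist":-6},{"jaw":1,"linear":[0,0,0],"twist":-6},{"jaw":1,"linear":[0,0,0],"twist":-5.5},{"jaw":1,"linear":[0.3,-3.6,0],"twist":0},{"jaw":1,"linear":[0.3,-3.6,0],"twist":0},{"jaw":1,"linear":[0.3,-3.6,0],"twist":0},{"jaw":1,"linear":[0.3,-3.6,0],"twist":0},{"jaw":1,"linear":[0.3,-3.6,0],"twist":0},{"jaw":1,"linear":[0,-2,0],"twist":0},{"jaw":1,"linear":[0,0,0],"twist":0}]'
python3 - <<'E'
from h import *
a=cam("side");b=cam("top")
cv2.imwrite("pics/s6.png",np.vstack([cv2.resize(a["color"][190:245,205:285],(480,330),interpolation=2),cv2.resize(b["color"][190:235,230:310],(480,270),interpolation=2)]))
go((.474,.41,.1,9)); print(tins(b))
stack(a);stack(b)
E
```

```text
time: 19.37
position: [0.4881, 0.2128, 0.1806]
tool_rot: [0.997, 0.081, 0.0, -0.001]
ft_force: [0.7, -0.9, -0.4]
grip_width: 0.0871
grip_force: 0.0
t 19.5 tcp [0.4884 0.2095 0.1806] yaw 9.1 F [-0.8 -0.6 -0.4] w 0.0871 g 0.0 q6 1.61
  twist 0.1 shift cm [  1.71 -20.03   8.06] dist 21.7
[(array([474., 415.]), array([97., 59.]), np.float32(2.6)), (array([ 457., -204.]), array([94., 64.]), np.float32(16.6))]
n 109
 X [-0.093 -0.053 -0.013]  t [-0.027 -0.007  0.018]  Z [0.017 0.02  0.022]
 top rect [-53.  -4.] [48.4 82.4] 86.7 Z slope 0.009
n 293
 X [-0.099 -0.055 -0.008]  t [-0.026 -0.002  0.027]  Z [0.014 0.019 0.023]
 top rect [-53.9   0.4] [55.  92.7] 89.4 Z slope 0.002
```

View pics/s6.png

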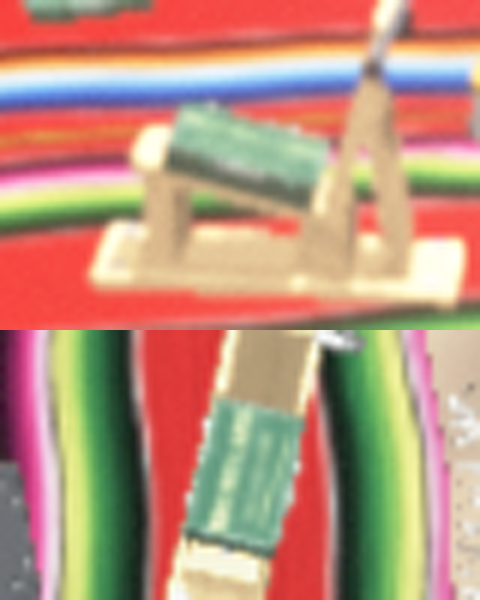

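Run:
```python
from h import *
go((*st(SEAT-.125),.14,-14.5),(*st(SEAT-.125),.087,None))
```

```text
t 19.5 tcp [0.4884 0.2095 0.1806] yaw 9.1 F [-0.8 -0.6 -0.4] w 0.0871 g 0.0 q6 1.61
  twist 23.6 shift cm [ 4.56 19.06  4.06] dist 20.0
  twist 0 shift cm [ 0.  -0.   5.3] dist 5.3
```

```bash
python3 -m pendant '[{"jaw":0,"linear":[0,0,0],"twist":5.9},{"jaw":0,"linear":[0,0,0],"twist":5.9},{"jaw":0,"linear":[0,0,0],"twist":5.9},{"jaw":0,"linear":[0,0,0],"twist":5.9},{"jaw":0,"linear":[0.7,3,0.6],"twist":0},{"jaw":0,"linear":[0.7,3,0.6],"twist":0},{"jaw":0,"linear":[0.8,3,0.7],"twist":0},{"jaw":0,"linear":[0.8,3,0.7],"twist":0},{"jaw":0,"linear":[0.8,3,0.7],"twist":0},{"jaw":0,"linear":[0.7,3,0.6],"twist":0},{"jaw":0,"linear":[0,1,0],"twist":0},{"jaw":0,"linear":[0,0,0],"twist":0}]' 20
python3 -m pendant '[{"jaw":0,"linear":[0,0,1.5],"twist":0},{"jaw":0,"linear":[0,0,1.5],"twist":0},{"jaw":0,"linear":[0,0,1.2],"twist":0},{"jaw":0,"linear":[0,0,0],"twist":0},{"jaw":0,"linear":[0,0,0],"twist":0},{"jaw":0,"linear":[0,0,0],"twist":0}]' 20
python3 - <<'E'
from h import *
go((*st(SEAT-.125),.087,-14.5),(*st(SEAT-.0985),.087,-14.5))
E
```

```text
time: 20.47
position: [0.4833, 0.0103, 0.1418]
tool_rot: [0.992, -0.13, -0.001, 0.0]
ft_force: [-0.4, 0.1, 0.7]
grip_width: 0.0149
grip_force: 0.0
time: 20.97
position: [0.484, 0.0142, 0.1009]
tool_rot: [0.992, -0.127, 0.001, -0.0]
ft_force: [-0.6, -0.0, 0.8]
grip_width: 0.0002
grip_force: 0.0
t 21.0 tcp [0.484  0.0142 0.1009] yaw -14.5 F [-0.6 -0.   0.8] w 0.0002 g 0.0 q6 1.62
  twist -0.0 shift cm [0.1  0.04 1.39] dist 1.4
  twist 0.0 shift cm [ 2.65  0.   -0.  ] dist 2.6
```

```bash
python3 -m pendant '[{"jaw":0,"linear":[0,0,0.7],"twist":0},{"jaw":0,"linear":[0,0,0.6],"twist":0},{"jaw":0,"linear":[0,0,0],"twist":0},{"jaw":0,"linear":[0,0,0],"twist":0}]'
python3 -m pendant '[{"jaw":0,"linear":[0.5,0,0],"twist":0},{"jaw":0,"linear":[0.5,0,0],"twist":0},{"jaw":0,"linear":[0.5,0,0],"twist":0},{"jaw":0,"linear":[0.3,0,0],"twist":0},{"jaw":0,"linear":[0.3,0,0],"twist":0},{"jaw":0,"linear":[0,0,0],"twist":0}]'
python3 -m pendant '[{"jaw":0,"linear":[0.3,0,0],"twist":0},{"jaw":0,"linear":[0,0,0],"twist":0},{"jaw":0,"linear":[0,0,0],"twist":0}]'
python3 -m pendant '[{"jaw":0,"linear":[0.3,0,0],"twist":0},{"jaw":0,"linear":[0,0,0],"twist":0},{"jaw":0,"linear":[0,0,0],"twist":0}]'
```

```text
time: 21.3
position: [0.4832, 0.0139, 0.0871]
tool_rot: [0.992, -0.127, -0.0, -0.0]
ft_force: [0.0, 0.8, -0.4]
grip_width: 0.0002
grip_force: 0.0
time: 21.8
position: [0.5049, 0.0082, 0.0874]
tool_rot: [0.992, -0.127, 0.001, 0.0]
ft_force: [0.8, 0.1, 0.7]
grip_width: 0.0003
grip_force: 0.0
time: 22.05
position: [0.5067, 0.0078, 0.0873]
tool_rot: [0.992, -0.127, -0.0, -0.0]
ft_force: [0.3, -0.1, 0.5]
grip_width: 0.0004
grip_force: 0.0
time: 22.3
position: [0.509, 0.0071, 0.0871]
tool_rot: [0.992, -0.127, -0.001, -0.0]
ft_force: [-0.3, 1.0, -0.6]
grip_width: 0.0004
grip_force: 0.6
```

```bash
python3 -m pendant '[{"jaw":0,"linear":[0.3,0,0],"twist":0},{"jaw":0,"linear":[0,0,0],"twist":0},{"jaw":0,"linear":[0,0,0],"twist":0}]'
python3 -m pendant '[{"jaw":0,"linear":[0.3,0,0],"twist":0},{"jaw":0,"linear":[0,0,0],"twist":0},{"jaw":0,"linear":[0,0,0],"twist":0}]'
python3 - <<'E'
from h import *
a=cam("side");stack(a); go((*st(SEAT-.0985),.087,-14.5))
E
```

```text
time: 22.55
position: [0.5093, 0.007, 0.087]
tool_rot: [0.992, -0.127, -0.004, -0.0]
ft_force: [-5.1, 0.3, 3.6]
grip_width: 0.0004
grip_force: 3.1
time: 22.8
position: [0.5094, 0.0069, 0.0868]
tool_rot: [0.992, -0.127, -0.007, -0.0]
ft_force: [-10.6, 0.9, 6.5]
grip_width: 0.0006
grip_force: 5.5
n 117
 X [-0.086 -0.049 -0.009]  t [-0.027 -0.007  0.017]  Z [0.017 0.02  0.022]
 top rect [-47.2  -5.3] [46.  79.5] 88.3 Z slope 0.002
t 22.9 tcp [0.5095 0.0069 0.0869] yaw -14.5 F [-9.3  1.1  7.2] w 0.0003 g 5.5 q6 1.62
  twist -0.0 shift cm [ 0.1  -0.02 -0.01] dist 0.1
```

```bash
python3 -m pendant '[{"jaw":0,"linear":[-1,0,0],"twist":0},{"jaw":0,"linear":[-1,0,-1],"twist":0},{"jaw":0.3,"linear":[0,0,-3],"twist":0},{"jaw":0.5,"linear":[0,0,-3],"twist":0},{"jaw":1,"linear":[0,-3.6,-1],"twist":-6},{"jaw":1,"linear":[0,-3.6,0],"twist":-6},{"jaw":1,"linear":[0,-3.6,0],"twist":-6},{"jaw":1,"linear":[0,-3.6,0],"twist":-5.5},{"jaw":1,"linear":[0,-3.6,0],"twist":0},{"jaw":1,"linear":[0,-2,0],"twist":0},{"jaw":1,"linear":[0,0,0],"twist":0}]'
python3 - <<'E'
from h import *
a=cam("side");b=cam("top")
r=tins(b);print(r); stack(a);stack(b)
go((.474,.411,.08,8.5))
hsv=cv2.cvtColor(b["color"],cv2.COLOR_BGR2HSV);P=cloud(b)
m=(P[...,2]>.012)&(P[...,2]<.03)&(abs(P[...,0]-.474)<.08)&(abs(P[...,1]-.412)<.08)
q=cv2.minAreaRect((P[m][:,:2]*1000).astype(np.float32));print(q,m.sum())
_,_,_,mu=0,0,0,np.cov(P[m][:,:2].T);w,v=np.linalg.eigh(mu);print(P[m].mean(0),np.degrees(np.arctan2(v[1,1],v[0,1]))%180)
E
```

```text
time: 23.77
position: [0.5011, 0.2122, 0.1676]
tool_rot: [0.997, 0.08, 0.001, -0.001]
ft_force: [0.4, -0.2, 0.3]
grip_width: 0.0525
grip_force: 0.0
[(array([474., 410.]), array([94., 64.]), np.float32(9.9)), (array([ 457., -204.]), array([94., 64.]), np.float32(16.7))]
n 106
 X [-0.088 -0.049 -0.009]  t [-0.027 -0.01   0.017]  Z [0.017 0.02  0.022]
 top rect [-47.6  -6.2] [45.9 81.6] 85.7 Z slope -0.01
n 292
 X [-0.095 -0.05  -0.004]  t [-0.026 -0.002  0.027]  Z [0.014 0.019 0.023]
 top rect [-49.8   0.4] [55.3 92. ] 89.6 Z slope -0.006
t 23.9 tcp [0.5017 0.2088 0.1674] yaw 9.1 F [-0.2 -0.3  0.2] w 0.0607 g 0.0 q6 1.6
  twist 0.6 shift cm [  0.25 -20.4    8.74] dist 22.2
((470.7583312988281, 420.3587951660156), (97.5903091430664, 149.47486877441406), 77.77230834960938) 380
[0.47458721 0.41048902 0.01992566] 5.736359461361161
```

```bash
python3 -m pendant '[{"jaw":1,"linear":[0.25,-3,0],"twist":-0.5},{"jaw":1,"linear":[0,-3,0],"twist":0},{"jaw":1,"linear":[0,-3,0],"twist":0},{"jaw":1,"linear":[0,-3,0],"twist":0},{"jaw":1,"linear":[0,-3,0],"twist":0},{"jaw":1,"linear":[0,-3,0],"twist":0},{"jaw":1,"linear":[0,-2.3,1],"twist":0},{"jaw":1,"linear":[0,0,3],"twist":0},{"jaw":1,"linear":[0,0,3],"twist":0},{"jaw":1,"linear":[0,0,2],"twist":0},{"jaw":1,"linear":[0,0,0],"twist":0},{"jaw":1,"linear":[0,0,0],"twist":0}]'
python3 - <<'E'
from h import *
go((.474,.410,.03,9.5),(.474,.41,.001,9.5))
a=cam("side");P=cloud(a)
hsv=cv2.cvtColor(a["color"],cv2.COLOR_BGR2HSV); g=cv2.inRange(hsv,(55,45,40),(92,255,220))>0
m=g&(P[...,2]>.012)&(P[...,2]<.03)&(abs(P[...,0]-.474)<.1)&(abs(P[...,1]-.412)<.1); print(m.sum(),P[m].min(0).round(3),P[m].max(0).round(3))
E
```

```text
time: 24.87
position: [0.4712, 0.4073, 0.0764]
tool_rot: [0.997, 0.081, -0.001, 0.001]
ft_force: [0.7, -0.6, -0.5]
grip_width: 0.0871
grip_force: 0.0
t 24.9 tcp [0.4712 0.4073 0.0764] yaw 9.3 F [ 0.7 -0.6 -0.5] w 0.0871 g 0.0 q6 1.94
  twist -0.2 shift cm [ 0.32 -0.22  4.64] dist 4.7
  twist 0.0 shift cm [0.  0.  2.9] dist 2.9
31 [0.45  0.387 0.017] [0.508 0.427 0.023]
```

```bash
python3 -m pendant '[{"jaw":1,"linear":[0.3,-0.2,0],"twist":0},{"jaw":1,"linear":[0,0,2.2],"twist":0},{"jaw":1,"linear":[0,0,2],"twist":0},{"jaw":1,"linear":[0,0,1.5],"twist":0},{"jaw":1,"linear":[0,0,1],"twist":0},{"jaw":1,"linear":[0,0,0],"twist":0},{"jaw":1,"linear":[0,0,0],"twist":0}]'
python3 - <<'E'
from h import *
go((.474,.41,.001,9.5))
E
```

```text
time: 25.5
position: [0.4743, 0.4117, 0.0111]
tool_rot: [0.997, 0.082, 0.001, -0.0]
ft_force: [-0.1, 0.1, 0.5]
grip_width: 0.0866
grip_force: 0.0
t 25.5 tcp [0.4743 0.4117 0.0111] yaw 9.4 F [-0.1  0.1  0.5] w 0.0866 g 0.0 q6 1.94
  twist -0.1 shift cm [-0.05  0.16  1.01] dist 1.0
```

```bash
python3 -m pendant '[{"jaw":1,"linear":[0,0,0.6],"twist":0},{"jaw":1,"linear":[0,0,0.4],"twist":0},{"jaw":1,"linear":[0,0,0],"twist":0},{"jaw":1,"linear":[0,0,0],"twist":0}]'
python3 -m pendant '[{"jaw":0,"linear":[0,0,0],"twist":0},{"jaw":0,"linear":[0,0,0],"twist":0},{"jaw":0,"linear":[0,0,0],"twist":0},{"jaw":0,"linear":[0,0,0],"twist":0},{"jaw":0,"linear":[0,0,0],"twist":0},{"jaw":0,"linear":[0,0,0],"twist":0}]' 35
python3 -m pendant '[{"jaw":0,"linear":[0,0,-2],"twist":0},{"jaw":0,"linear":[0,0,-3],"twist":0},{"jaw":0,"linear":[0,0,-3],"twist":0},{"jaw":0,"linear":[0,0,-3],"twist":0},{"jaw":0,"linear":[0,0,-3],"twist":0},{"jaw":0,"linear":[0,0,-2],"twist":0},{"jaw":0,"linear":[0,0,0],"twist":0},{"jaw":0,"linear":[0,0,0],"twist":0}]'
python3 - <<'E'
from h import *
SE0=.590
p=st(SE0-.046+.0035); go((*p,.16,-14.5),(*p,.105,None))
E
```

```text
time: 25.83
position: [0.4734, 0.4114, 0.0005]
tool_rot: [0.997, 0.082, 0.0, -0.0]
ft_force: [-0.2, 1.0, -0.7]
grip_width: 0.0869
grip_force: 0.0
time: 26.33
position: [0.4734, 0.4112, 0.0004]
tool_rot: [0.997, 0.082, 0.0, 0.0]
ft_force: [-0.3, -0.3, 0.8]
grip_width: 0.0606
grip_force: 35.0
time: 27.0
position: [0.4738, 0.4117, 0.1613]
tool_rot: [0.997, 0.082, 0.001, -0.001]
ft_force: [-1.2, -0.4, -1.3]
grip_width: 0.0599
grip_force: 35.0
t 27.0 tcp [0.4738 0.4117 0.1613] yaw 9.4 F [-1.2 -0.4 -1.3] w 0.0599 g 35.0 q6 1.94
  twist 23.9 shift cm [19.19 38.27  0.13] dist 42.8
  twist 0 shift cm [ 0.  -0.   5.5] dist 5.5
```

```bash
python3 -m pendant '[{"jaw":0,"linear":[0,0,0],"twist":6},{"jaw":0,"linear":[0,0,0],"twist":6},{"jaw":0,"linear":[0,0,0],"twist":6},{"jaw":0,"linear":[0,0,0],"twist":5.9},{"jaw":0,"linear":[1.5,3,0],"twist":0},{"jaw":0,"linear":[1.5,3,0],"twist":0},{"jaw":0,"linear":[1.5,3,0],"twist":0},{"jaw":0,"linear":[1.5,3,0],"twist":0},{"jaw":0,"linear":[1.5,3,0],"twist":0},{"jaw":0,"linear":[1.5,3,0],"twist":0},{"jaw":0,"linear":[1.5,3,0],"twist":0},{"jaw":0,"linear":[1.5,3,0],"twist":0}]' >/dev/null
python3 -m pendant '[{"jaw":0,"linear":[1.5,3,0],"twist":0},{"jaw":0,"linear":[1.5,3,0],"twist":0},{"jaw":0,"linear":[1.5,3,0],"twist":0},{"jaw":0,"linear":[1.5,3,0],"twist":0},{"jaw":0,"linear":[0.8,2,0],"twist":0},{"jaw":0,"linear":[0,0,0],"twist":0},{"jaw":0,"linear":[0,0,0],"twist":0},{"jaw":0,"linear":[0,0,0],"twist":0}]'
python3 - <<'E'
from h import *
SE0=.590
p=st(SE0-.046+.0035); go((*p,.16,-14.5),(*p,.105,None))
E
```

```text
time: 28.67
position: [0.5589, -0.0029, 0.1586]
tool_rot: [0.992, -0.126, -0.002, -0.0]
ft_force: [-0.2, -0.1, -0.6]
grip_width: 0.0602
grip_force: 35.0
t 28.7 tcp [ 0.5589 -0.0029  0.1586] yaw -14.5 F [-0.2 -0.1 -0.6] w 0.0602 g 35.0 q6 1.62
  twist 0.0 shift cm [ 0.57  0.26 -0.14] dist 0.6
  twist 0 shift cm [ 0.  -0.   5.5] dist 5.5
```

```bash
python3 -m pendant '[{"jaw":0,"linear":[0.5,0.25,0],"twist":0},{"jaw":0,"linear":[0,0,1.5],"twist":0},{"jaw":0,"linear":[0,0,1.5],"twist":0},{"jaw":0,"linear":[0,0,1.2],"twist":0},{"jaw":0,"linear":[0,0,0.7],"twist":0},{"jaw":0,"linear":[0,0,0],"twist":0},{"jaw":0,"linear":[0,0,0],"twist":0}]'
python3 -m pendant '[{"jaw":0,"linear":[0,0,0.3],"twist":0},{"jaw":0,"linear":[0,0,0],"twist":0},{"jaw":0,"linear":[0,0,0],"twist":0}]'
python3 -m pendant '[{"jaw":0,"linear":[0,0,0.3],"twist":0},{"jaw":0,"linear":[0,0,0],"twist":0},{"jaw":0,"linear":[0,0,0],"twist":0}]'
python3 - <<'E'
from h import *
SE0=.590
p=st(SE0-.046+.0035); go((*p,.102,-14.5))
E
```

```text
time: 29.25
position: [0.5646, -0.0065, 0.1111]
tool_rot: [0.992, -0.125, -0.0, -0.0]
ft_force: [0.1, -0.1, -0.2]
grip_width: 0.0604
grip_force: 35.0
time: 29.5
position: [0.565, -0.0072, 0.1088]
tool_rot: [0.992, -0.126, 0.0, 0.0]
ft_force: [1.2, -0.5, -1.1]
grip_width: 0.0604
grip_force: 35.0
time: 29.75
position: [0.5646, -0.0073, 0.1053]
tool_rot: [0.992, -0.126, -0.0, -0.0]
ft_force: [0.3, -0.6, -1.5]
grip_width: 0.06
grip_force: 35.0
t 29.8 tcp [ 0.5646 -0.0073  0.1053] yaw -14.5 F [ 0.3 -0.6 -1.5] w 0.06 g 35.0 q6 1.61
  twist 0.0 shift cm [-0.09 -0.02  0.33] dist 0.3
```

```bash
python3 -m pendant '[{"jaw":0,"linear":[0,0,0.3],"twist":0},{"jaw":0,"linear":[0,0,0],"twist":0},{"jaw":0,"linear":[0,0,0],"twist":0}]'
python3 -m pendant '[{"jaw":0,"linear":[0,0,0.3],"twist":0},{"jaw":0,"linear":[0,0,0],"twist":0},{"jaw":0,"linear":[0,0,0],"twist":0}]' 10
python3 -m pendant '[{"jaw":0,"linear":[0,0,0.3],"twist":0},{"jaw":0,"linear":[0,0,0.3],"twist":0},{"jaw":0,"linear":[0,0,0],"twist":0}]' 5
python3 -m pendant '[{"jaw":0,"linear":[0,0,0.2],"twist":0},{"jaw":0,"linear":[0,0,0.1],"twist":0},{"jaw":0,"linear":[0,0,0],"twist":0}]' 5
```

```text
time: 30.0
position: [0.5645, -0.0072, 0.1021]
tool_rot: [0.992, -0.126, -0.0, -0.0]
ft_force: [0.2, -0.5, -1.2]
grip_width: 0.0602
grip_force: 35.0
time: 30.25
position: [0.5651, -0.0073, 0.0994]
tool_rot: [0.992, -0.126, 0.0, 0.0]
ft_force: [0.2, 0.5, -0.7]
grip_width: 0.0607
grip_force: 10.0
time: 30.5
position: [0.5645, -0.0073, 0.0928]
tool_rot: [0.992, -0.126, -0.0, 0.0]
ft_force: [0.5, 0.7, -0.5]
grip_width: 0.0607
grip_force: 5.0
time: 30.75
position: [0.5645, -0.0072, 0.09]
tool_rot: [0.992, -0.126, -0.0, -0.0]
ft_force: [0.1, 0.1, -1.4]
grip_width: 0.0606
grip_force: 5.0
```

```bash
python3 -m pendant '[{"jaw":0,"linear":[0.2,0,0.05],"twist":0},{"jaw":0,"linear":[0.2,0,0.05],"twist":0},{"jaw":0,"linear":[0,0,0],"twist":0},{"jaw":0,"linear":[0,0,0],"twist":0}]' 8
python3 -m pendant '[{"jaw":0,"linear":[0.2,0,0.05],"twist":0},{"jaw":0,"linear":[0,0,0],"twist":0},{"jaw":0,"linear":[0,0,0],"twist":0}]' 8
python3 - <<'E'
from h import *
stack(cam("side"))
E
```

```text
time: 31.08
position: [0.5685, -0.0082, 0.0891]
tool_rot: [0.992, -0.126, -0.0, -0.0]
ft_force: [-0.2, -0.6, -1.5]
grip_width: 0.0607
grip_force: 8.0
time: 31.33
position: [0.569, -0.0084, 0.0888]
tool_rot: [0.992, -0.126, -0.002, -0.0]
ft_force: [-4.5, 0.8, 3.1]
grip_width: 0.0606
grip_force: 8.0
n 37
 X [-0.037 -0.025 -0.009]  t [-0.028 -0.009  0.018]  Z [0.036 0.039 0.042]
 top rect [-24.3  -4.1] [25.1 48.6] 13.5 Z slope 0.003
```

```bash
python3 -m pendant '[{"jaw":1,"linear":[0,0,0],"twist":0},{"jaw":1,"linear":[0,0,0],"twist":0},{"jaw":1,"linear":[0,0,0],"twist":0},{"jaw":1,"linear":[0,0,0],"twist":0},{"jaw":1,"linear":[0,0,-2],"twist":0},{"jaw":1,"linear":[0,0,-3],"twist":0},{"jaw":1,"linear":[0,0,-3],"twist":0},{"jaw":1,"linear":[-2,0,-2],"twist":0},{"jaw":1,"linear":[-3,2,0],"twist":-6.2},{"jaw":1,"linear":[-2,3,0],"twist":-6.2},{"jaw":1,"linear":[0,3,0],"twist":-6.2},{"jaw":1,"linear":[0,3,0],"twist":-6.2}]'
python3 -m pendant '[{"jaw":1,"linear":[0,0,0],"twist":-6.2},{"jaw":1,"linear":[0,0,0],"twist":0},{"jaw":1,"linear":[0,0,0],"twist":0}]'
python3 - <<'E'
from h import *
b=cam("top"); a=cam("side"); print(tins(b)); go((.457,-.204,.07,16))
stack(a);stack(b)
E
```

```text
time: 32.38
position: [0.4921, -0.1023, 0.1892]
tool_rot: [0.996, 0.093, -0.0, -0.0]
ft_force: [1.1, -0.4, 0.4]
grip_width: 0.087
grip_force: 0.0
time: 32.63
position: [0.494, -0.1025, 0.1888]
tool_rot: [0.99, 0.142, 0.0, -0.0]
ft_force: [0.5, 0.1, 0.7]
grip_width: 0.087
grip_force: 0.0
[]
t 32.7 tcp [ 0.4938 -0.1016  0.1887] yaw 16.4 F [ 0.3 -0.2 -0.6] w 0.087 g 0.0 q6 0.86
  twist 0.4 shift cm [-6.36  8.83 11.87] dist 16.1
n 123
 X [-0.089 -0.052 -0.009]  t [-0.027 -0.006  0.025]  Z [0.036 0.039 0.041]
 top rect [-48.   -1.1] [55.3 81.6] 87.3 Z slope 0.004
n 308
 X [-0.095 -0.053 -0.004]  t [-0.027 -0.001  0.027]  Z [0.027 0.038 0.042]
 top rect [-49.1  -0.1] [55.2 92.8] 88.1 Z slope 0.0
```

```bash
python3 -m pendant '[{"jaw":1,"linear":[-1.6,2.2,1.5],"twist":0},{"jaw":1,"linear":[-1.6,2.2,2],"twist":0},{"jaw":1,"linear":[-1.6,2.2,2],"twist":0},{"jaw":1,"linear":[-1.6,2.2,2],"twist":0},{"jaw":1,"linear":[0,0,2],"twist":0},{"jaw":1,"linear":[0,0,2],"twist":0},{"jaw":1,"linear":[0,0,0],"twist":0},{"jaw":1,"linear":[0,0,0],"twist":0}]'
python3 - <<'E'
from h import *
go((.457,-.204,.001,16))
a=cam("side");P=cloud(a)
hsv=cv2.cvtColor(a["color"],cv2.COLOR_BGR2HSV); g=cv2.inRange(hsv,(50,45,30),(95,255,220))>0
m=g&(P[...,2]>.004)&(P[...,2]<.03)&(abs(P[...,0]-.457)<.1)&(abs(P[...,1]+.204)<.1);r=cv2.minAreaRect((P[m][:,:2]*1000).astype(np.float32)); print(m.sum(),r)
E
```

```text
time: 33.4
position: [0.4572, -0.2037, 0.0731]
tool_rot: [0.99, 0.144, -0.001, -0.001]
ft_force: [-0.3, 0.3, 0.6]
grip_width: 0.087
grip_force: 0.0
t 33.4 tcp [ 0.4572 -0.2037  0.0731] yaw 16.5 F [-0.3  0.3  0.6] w 0.087 g 0.0 q6 0.64
  twist 0.5 shift cm [-0.03  0.02  7.21] dist 7.2
213 ((457.3070068359375, -175.990478515625), (196.9762725830078, 140.95994567871094), 0.7351105809211731)
```

```bash
python3 -m pendant '[{"jaw":1,"linear":[0,0,2],"twist":0.4},{"jaw":1,"linear":[0,0,2],"twist":0},{"jaw":1,"linear":[0,0,1.5],"twist":0},{"jaw":1,"linear":[0,0,0.8],"twist":0},{"jaw":1,"linear":[0,0,0],"twist":0},{"jaw":1,"linear":[0,0,0],"twist":0}]'
python3 - <<'E'
from h import *
go((.457,-.204,.001,16))
E
```

```text
time: 33.95
position: [0.4584, -0.2049, 0.0116]
tool_rot: [0.99, 0.141, 0.0, 0.0]
ft_force: [0.3, -0.3, 0.5]
grip_width: 0.087
grip_force: 0.0
t 34.0 tcp [ 0.4584 -0.2049  0.0116] yaw 16.2 F [ 0.3 -0.3  0.5] w 0.087 g 0.0 q6 0.65
  twist 0.2 shift cm [-0.11 -0.12  1.06] dist 1.1
```

```bash
python3 -m pendant '[{"jaw":1,"linear":[-0.1,0,0.6],"twist":0},{"jaw":1,"linear":[0,0,0.4],"twist":0},{"jaw":1,"linear":[0,0,0],"twist":0},{"jaw":1,"linear":[0,0,0],"twist":0}]'
python3 -m pendant '[{"jaw":0,"linear":[0,0,0],"twist":0},{"jaw":0,"linear":[0,0,0],"twist":0},{"jaw":0,"linear":[0,0,0],"twist":0},{"jaw":0,"linear":[0,0,0],"twist":0},{"jaw":0,"linear":[0,0,0],"twist":0},{"jaw":0,"linear":[0,0,0],"twist":0}]' 35
python3 -m pendant '[{"jaw":0,"linear":[0,0,-2],"twist":0},{"jaw":0,"linear":[0,0,-3],"twist":0},{"jaw":0,"linear":[0,0,-3],"twist":0},{"jaw":0,"linear":[0,0,-3],"twist":0},{"jaw":0,"linear":[0,0,-3],"twist":0},{"jaw":0,"linear":[0,0,-3],"twist":0},{"jaw":0,"linear":[0,0,-1],"twist":0},{"jaw":0,"linear":[0,0,0],"twist":0},{"jaw":0,"linear":[0,0,0],"twist":0}]'
python3 - <<'E'
from h import *
SE0=.590
p=st(SE0-.046+.008); go((*p,.18,-14.5),(*p,.123,None))
E
```

```text
time: 34.28
position: [0.4568, -0.2052, 0.001]
tool_rot: [0.99, 0.14, 0.0, 0.0]
ft_force: [0.1, 1.0, 0.7]
grip_width: 0.0872
grip_force: 0.0
time: 34.78
position: [0.4568, -0.2052, 0.0009]
tool_rot: [0.99, 0.14, 0.0, 0.0]
ft_force: [0.1, 0.3, 0.3]
grip_width: 0.0601
grip_force: 35.0
time: 35.53
position: [0.4566, -0.205, 0.181]
tool_rot: [0.99, 0.14, 0.0, 0.0]
ft_force: [-0.1, 0.2, -0.5]
grip_width: 0.0604
grip_force: 35.0
t 35.5 tcp [ 0.4566 -0.205   0.181 ] yaw 16.1 F [-0.1  0.2 -0.5] w 0.0604 g 35.0 q6 0.64
  twist 30.6 shift cm [  5.86 -21.87   0.1 ] dist 22.6
  twist 0 shift cm [ 0.  -0.   5.7] dist 5.7
```

```bash
python3 -m pendant '[{"jaw":0,"linear":[0,0,0],"twist":6.1},{"jaw":0,"linear":[0,0,0],"twist":6.1},{"jaw":0,"linear":[0,0,0],"twist":6.1},{"jaw":0,"linear":[0,0,0],"twist":6.1},{"jaw":0,"linear":[0,0,0],"twist":6.1},{"jaw":0,"linear":[0.7,-2.7,0],"twist":0},{"jaw":0,"linear":[0.7,-2.7,0],"twist":0},{"jaw":0,"linear":[0.7,-2.7,0],"twist":0},{"jaw":0,"linear":[0.7,-2.7,0],"twist":0},{"jaw":0,"linear":[0.7,-2.7,0],"twist":0},{"jaw":0,"linear":[0.7,-2.7,0],"twist":0},{"jaw":0,"linear":[0.7,-2.7,0],"twist":0}]' >/dev/null
python3 -m pendant '[{"jaw":0,"linear":[0.4,-2.4,0],"twist":0},{"jaw":0,"linear":[0,0,0],"twist":0},{"jaw":0,"linear":[0,0,0],"twist":0},{"jaw":0,"linear":[0,0,0],"twist":0}]'
python3 - <<'E'
from h import *
SE0=.590
p=st(SE0-.046+.008); go((*p,.18,-14.5),(*p,.123,None))
E
```

```text
time: 36.87
position: [0.5596, -0.0121, 0.1791]
tool_rot: [0.992, -0.125, -0.002, 0.0]
ft_force: [0.7, -0.6, -1.5]
grip_width: 0.0606
grip_force: 35.0
t 36.9 tcp [ 0.5596 -0.0121  0.1791] yaw -14.3 F [ 0.7 -0.6 -1.5] w 0.0606 g 35.0 q6 1.6
  twist 0.2 shift cm [ 0.72 -0.61 -0.09] dist 0.9
  twist 0 shift cm [ 0.  -0.   5.7] dist 5.7
```

```bash
python3 -m pendant '[{"jaw":0,"linear":[0.5,-0.4,0],"twist":0.2},{"jaw":0,"linear":[0,0,1.5],"twist":0},{"jaw":0,"linear":[0,0,1.5],"twist":0},{"jaw":0,"linear":[0,0,1.2],"twist":0},{"jaw":0,"linear":[0,0,0.5],"twist":0},{"jaw":0,"linear":[0,0,0],"twist":0},{"jaw":0,"linear":[0,0,0],"twist":0},{"jaw":0,"linear":[0,0,0],"twist":0}]'
python3 - <<'E'
from h import *
SE0=.590
p=st(SE0-.046+.008); go((*p,.12,-14.5))
stack(cam("side"))
E
```

```text
time: 37.53
position: [0.5675, -0.0099, 0.1345]
tool_rot: [0.992, -0.127, 0.001, 0.0]
ft_force: [-0.3, -0.8, -0.3]
grip_width: 0.0602
grip_force: 35.0
t 37.5 tcp [ 0.5675 -0.0099  0.1345] yaw -14.6 F [-0.3 -0.8 -0.3] w 0.0602 g 35.0 q6 1.61
  twist -0.1 shift cm [ 0.01 -0.2   1.45] dist 1.5
n 35
 X [-0.051 -0.034 -0.009]  t [-0.03  -0.014  0.004]  Z [0.038 0.088 0.094]
 top rect [-36.1 -12.2] [27.  34.4] 66.6 Z slope 0.304
```

```bash
python3 -m pendant '[{"jaw":0,"linear":[0,-0.15,0.6],"twist":0},{"jaw":0,"linear":[0,0,0.6],"twist":0},{"jaw":0,"linear":[0,0,0],"twist":0},{"jaw":0,"linear":[0,0,0],"twist":0}]'
python3 -m pendant '[{"jaw":0,"linear":[0,0,0.3],"twist":0},{"jaw":0,"linear":[0,0,0],"twist":0},{"jaw":0,"linear":[0,0,0],"twist":0}]'
python3 -m pendant '[{"jaw":0,"linear":[0,0,0.3],"twist":0},{"jaw":0,"linear":[0,0,0],"twist":0},{"jaw":0,"linear":[0,0,0],"twist":0}]' 10
python3 -m pendant '[{"jaw":0,"linear":[0,0,0.3],"twist":0},{"jaw":0,"linear":[0,0,0],"twist":0},{"jaw":0,"linear":[0,0,0],"twist":0}]' 5
```

```text
time: 37.92
position: [0.5667, -0.0077, 0.1213]
tool_rot: [0.992, -0.127, -0.001, -0.0]
ft_force: [-0.1, 0.3, 0.5]
grip_width: 0.0603
grip_force: 35.0
time: 38.17
position: [0.5676, -0.0079, 0.1193]
tool_rot: [0.992, -0.127, 0.0, -0.0]
ft_force: [0.7, -0.5, 2.8]
grip_width: 0.0605
grip_force: 35.0
time: 38.42
position: [0.5679, -0.0081, 0.1159]
tool_rot: [0.992, -0.127, 0.001, 0.0]
ft_force: [2.1, 0.2, 0.6]
grip_width: 0.0606
grip_force: 10.0
time: 38.67
position: [0.5667, -0.0079, 0.1123]
tool_rot: [0.992, -0.127, -0.001, -0.0]
ft_force: [0.8, 0.5, 0.3]
grip_width: 0.0611
grip_force: 5.0
```

```bash
python3 -m pendant '[{"jaw":0,"linear":[0,0,0.25],"twist":0},{"jaw":0,"linear":[0,0,0.2],"twist":0},{"jaw":0,"linear":[0,0,0],"twist":0},{"jaw":0,"linear":[0,0,0],"twist":0}]' 5
python3 -m pendant '[{"jaw":0,"linear":[0.2,0,0.05],"twist":0},{"jaw":0,"linear":[0.2,0,0.05],"twist":0},{"jaw":0,"linear":[0,0,0],"twist":0},{"jaw":0,"linear":[0,0,0],"twist":0}]' 8
python3 -m pendant '[{"jaw":0,"linear":[0.2,0,0.05],"twist":0},{"jaw":0,"linear":[0,0,0],"twist":0},{"jaw":0,"linear":[0,0,0],"twist":0}]' 8
python3 - <<'E'
from h import *
stack(cam("side")); go((.5,0,.1,-14.5))
E
```

```text
time: 39.0
position: [0.5669, -0.0079, 0.1081]
tool_rot: [0.992, -0.127, -0.0, 0.0]
ft_force: [0.5, -0.2, 0.7]
grip_width: 0.0606
grip_force: 5.0
time: 39.33
position: [0.5711, -0.0089, 0.107]
tool_rot: [0.992, -0.127, -0.0, -0.0]
ft_force: [-0.6, 0.9, -0.4]
grip_width: 0.0608
grip_force: 8.0
time: 39.58
position: [0.573, -0.0094, 0.1066]
tool_rot: [0.992, -0.127, -0.0, -0.0]
ft_force: [0.9, 0.7, -1.6]
grip_width: 0.0607
grip_force: 8.0
n 38
 X [-0.038 -0.027 -0.01 ]  t [-0.026 -0.009  0.02 ]  Z [0.055 0.057 0.06 ]
 top rect [-24.7  -3.3] [26.1 47.2] 6.9 Z slope -0.01
t 39.6 tcp [ 0.5729 -0.0094  0.1066] yaw -14.6 F [-0.4 -0.1 -1. ] w 0.0607 g 8.0 q6 1.61
  twist -0.1 shift cm [-7.3   0.92  0.66] dist 7.4
```

Not yet at the backboard; push on a little.

```bash
python3 -m pendant '[{"jaw":0,"linear":[0.2,0,0.05],"twist":0},{"jaw":0,"linear":[0,0,0],"twist":0},{"jaw":0,"linear":[0,0,0],"twist":0}]' 8
python3 -m pendant '[{"jaw":0,"linear":[0.15,0,0.04],"twist":0},{"jaw":0,"linear":[0,0,0],"twist":0},{"jaw":0,"linear":[0,0,0],"twist":0}]' 8
```

```text
time: 39.88
position: [0.5737, -0.0097, 0.1062]
tool_rot: [0.992, -0.127, -0.001, -0.0]
ft_force: [-3.3, -0.2, 2.5]
grip_width: 0.061
grip_force: 8.0
time: 40.13
position: [0.5739, -0.0097, 0.1061]
tool_rot: [0.992, -0.127, -0.003, -0.0]
ft_force: [-6.5, 0.2, 6.0]
grip_width: 0.0604
grip_force: 8.0
```

```bash
python3 -m pendant '[{"jaw":1,"linear":[0,0,0],"twist":0},{"jaw":1,"linear":[0,0,0],"twist":0},{"jaw":1,"linear":[0,0,0],"twist":0},{"jaw":1,"linear":[0,0,0],"twist":0},{"jaw":1,"linear":[0,0,-2],"twist":0},{"jaw":1,"linear":[0,0,-3],"twist":0},{"jaw":1,"linear":[0,0,-3],"twist":0},{"jaw":1,"linear":[-2,0,-2],"twist":0},{"jaw":1,"linear":[-2,3,0],"twist":0},{"jaw":1,"linear":[0,4,0],"twist":0},{"jaw":1,"linear":[0,4,0],"twist":0},{"jaw":1,"linear":[0,4,0],"twist":0}]'
python3 -m pendant '[{"jaw":1,"linear":[0,4,-3],"twist":-7},{"jaw":1,"linear":[0,0,-3],"twist":-7},{"jaw":1,"linear":[0,0,-4],"twist":-7},{"jaw":1,"linear":[0,0,-4],"twist":-7},{"jaw":1,"linear":[0,0,-4],"twist":-7},{"jaw":1,"linear":[0,0,0],"twist":-7},{"jaw":1,"linear":[0,0,0],"twist":-7},{"jaw":1,"linear":[0,0,0],"twist":-7},{"jaw":1,"linear":[0,0,0],"twist":-7},{"jaw":1,"linear":[0,0,0],"twist":-7},{"jaw":1,"linear":[0,0,0],"twist":-7},{"jaw":0.6,"linear":[0,0,0],"twist":-7}]' 25
python3 - <<'E'
from h import *
b=cam("top"); a=cam("side"); print(tins(b)); stack(a);stack(b)
h=handle(1.70);print("handle",h); go((*st(.687),.38,75.5),(*st(.687),.313-.021,75.5))
for n,c in(("s",a),("t",b)):
    P=cloud(c);S=P[...,:2]@SE;T=P[...,:2]@SF;m=(P[...,2]>.22)&(P[...,2]<.345)&(abs(T-TM)<.055)&(S>.62)&(S<.75)
    q=P[m]; 
    if len(q)>3: i=q[:,2]>q[:,2].max()-.012; print(n,len(q),q[:,2].max(),S[m][i].mean(),T[m].min(),T[m].max())
cv2.imwrite("pics/s7.png",np.vstack([cv2.resize(a["color"][140:245,205:305],(500,420),interpolation=2)]))
E
```

```text
time: 41.13
position: [0.4997, -0.1465, 0.2065]
tool_rot: [0.992, -0.126, 0.001, 0.0]
ft_force: [0.1, -0.1, 0.0]
grip_width: 0.0867
grip_force: 0.0
time: 42.13
position: [0.4918, -0.1775, 0.3807]
tool_rot: [0.821, 0.571, 0.0, 0.0]
ft_force: [0.3, 0.2, 0.4]
grip_width: 0.0845
grip_force: 0.0
[]
n 107
 X [-0.089 -0.049 -0.011]  t [-0.027 -0.008  0.016]  Z [0.055 0.057 0.06 ]
 top rect [-49.2  -5.2] [46.5 81.8] 84.4 Z slope 0.012
n 355
 X [-0.096 -0.059 -0.006]  t [-0.026 -0.002  0.026]  Z [0.026 0.056 0.061]
 top rect [-50.3  -0.2] [54.7 92.2] 89.5 Z slope -0.0
handle (np.float64(0.6987727768104839), np.float64(-0.04178983556179633), np.float64(0.3129243587932493))
t 42.2 tcp [ 0.4918 -0.1775  0.3806] yaw 69.3 F [-0.5 -0.6  0.5] w 0.079 g 0.0 q6 -0.2
  twist -6.2 shift cm [18.32 16.64  0.06] dist 24.8
  twist 0.0 shift cm [0.  0.  8.8] dist 8.8
s 145 0.32068814253105216 0.6858034947186944 0.08328113071992242 0.18102441647254527
t 398 0.3235295607245028 0.6858638516715788 0.0899625751808407 0.18370895377923585
```

View pics/s7.png

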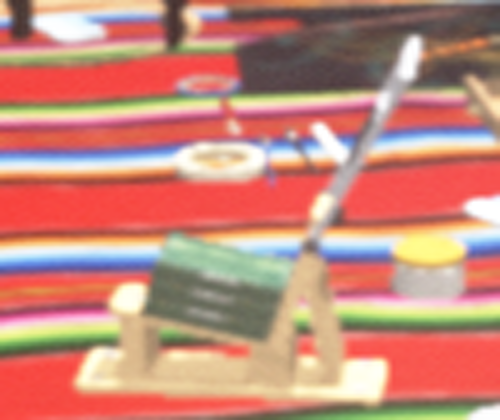

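```bash
python3 -m pendant '[{"jaw":0.6,"linear":[0,0,0],"twist":-6.2},{"jaw":0.6,"linear":[2.3,2.1,0],"twist":0},{"jaw":0.6,"linear":[2.3,2.1,0],"twist":0},{"jaw":0.6,"linear":[2.3,2.1,0],"twist":0},{"jaw":0.6,"linear":[2.3,2.1,0],"twist":0},{"jaw":0.6,"linear":[2.3,2.1,0],"twist":0},{"jaw":0.6,"linear":[2.3,2.1,0],"twist":0},{"jaw":0.6,"linear":[2.3,2.1,0],"twist":0},{"jaw":0.6,"linear":[2.2,1.9,0],"twist":0},{"jaw":0.6,"linear":[0,0,0],"twist":0},{"jaw":0.6,"linear":[0,0,0],"twist":0}]'
python3 - <<'E'
from h import *
go((*st(.686),.38,75.5),(*st(.686),.315-.021,75.5))
E
```

```text
time: 43.15
position: [0.6988, -0.0405, 0.3793]
tool_rot: [0.791, 0.612, -0.001, -0.0]
ft_force: [-0.3, 0.4, 0.2]
grip_width: 0.0521
grip_force: 0.0
t 43.1 tcp [ 0.6988 -0.0405  0.3793] yaw 75.5 F [-0.3  0.4  0.2] w 0.0521 g 0.0 q6 0.04
  twist 0.0 shift cm [-0.12 -0.07 -0.07] dist 0.2
  twist 0.0 shift cm [0.  0.  8.6] dist 8.6
```

```bash
python3 -m pendant '[{"jaw":0.6,"linear":[0,-0.1,2],"twist":0},{"jaw":0.6,"linear":[0,0,2],"twist":0},{"jaw":0.6,"linear":[0,0,2],"twist":0},{"jaw":0.6,"linear":[0,0,1.5],"twist":0},{"jaw":0.6,"linear":[0,0,1],"twist":0},{"jaw":0.6,"linear":[0,0,0],"twist":0},{"jaw":0,"linear":[0,0,0],"twist":0},{"jaw":0,"linear":[0,0,0],"twist":0},{"jaw":0,"linear":[0,0,0],"twist":0},{"jaw":0,"linear":[0,0,0],"twist":0},{"jaw":0,"linear":[0,0,0],"twist":0},{"jaw":0,"linear":[0,0,0],"twist":0}]' 25
python3 -m pendant '[{"jaw":0,"linear":[0,0,0],"twist":0},{"jaw":0,"linear":[0,0,0],"twist":0},{"jaw":0,"linear":[0,0,0],"twist":0}]'
python3 - <<'E'
from h import *
go((*st(.686),.315-.021,75.5))
prev=None
for phi in np.arange(1.70,-.41,-.1):
    h=handle(phi)
    if prev is not None: print(round(phi,2), "ty",round((np.dot(np.array(h[:2])-prev[:2],SE))*100,2),"tz",round(-(h[2]-prev[2])*100,2))
    prev=np.array(h)
E
```

```text
time: 44.15
position: [0.6972, -0.0413, 0.2962]
tool_rot: [0.79, 0.613, 0.0, 0.0]
ft_force: [-0.2, 0.8, -1.1]
grip_width: 0.0202
grip_force: 0.0
time: 44.4
position: [0.6973, -0.0413, 0.2959]
tool_rot: [0.79, 0.613, 0.0, 0.0]
ft_force: [1.9, 0.2, 0.2]
grip_width: 0.0093
grip_force: 25.0
t 44.4 tcp [ 0.6973 -0.0413  0.2959] yaw 75.6 F [1.9 0.2 0.2] w 0.0093 g 25.0 q6 0.03
  twist 0.1 shift cm [-0.01  0.06  0.19] dist 0.2
1.6 ty -1.51 tz -0.53
1.5 ty -1.55 tz -0.38
1.4 ty -1.58 tz -0.22
1.3 ty -1.6 tz -0.07
1.2 ty -1.6 tz 0.09
1.1 ty -1.58 tz 0.25
1.0 ty -1.55 tz 0.41
0.9 ty -1.5 tz 0.56
0.8 ty -1.43 tz 0.71
0.7 ty -1.36 tz 0.85
0.6 ty -1.26 tz 0.98
0.5 ty -1.16 tz 1.1
0.4 ty -1.04 tz 1.21
0.3 ty -0.92 tz 1.31
0.2 ty -0.78 tz 1.39
0.1 ty -0.64 tz 1.47
-0.0 ty -0.49 tz 1.52
-0.1 ty -0.34 tz 1.56
-0.2 ty -0.18 tz 1.59
-0.3 ty -0.02 tz 1.6
-0.4 ty 0.14 tz 1.59
```

```bash
python3 -m pendant '[{"jaw":0,"linear":[0,-1.51,-0.53],"twist":0},{"jaw":0,"linear":[0,-1.55,-0.38],"twist":0},{"jaw":0,"linear":[0,-1.58,-0.22],"twist":0},{"jaw":0,"linear":[0,-1.6,-0.07],"twist":0},{"jaw":0,"linear":[0,-1.6,0.09],"twist":0},{"jaw":0,"linear":[0,-1.58,0.25],"twist":0},{"jaw":0,"linear":[0,-1.55,0.41],"twist":0},{"jaw":0,"linear":[0,-1.5,0.56],"twist":0},{"jaw":0,"linear":[0,-1.43,0.71],"twist":0},{"jaw":0,"linear":[0,0,0],"twist":0}]'
python3 -m pendant '[{"jaw":0,"linear":[0,-1.36,0.85],"twist":0},{"jaw":0,"linear":[0,-1.26,0.98],"twist":0},{"jaw":0,"linear":[0,-1.16,1.1],"twist":0},{"jaw":0,"linear":[0,-1.04,1.21],"twist":0},{"jaw":0,"linear":[0,-0.92,1.31],"twist":0},{"jaw":0,"linear":[0,-0.78,1.39],"twist":0},{"jaw":0,"linear":[0,-0.64,1.47],"twist":0},{"jaw":0,"linear":[0,-0.49,1.52],"twist":0},{"jaw":0,"linear":[0,0,0],"twist":0}]'
python3 - <<'E'
from h import *
h=handle(-.42); go((h[0],h[1],h[2]-.021,75.5))
E
```

```text
time: 45.23
position: [0.5593, -0.006, 0.2865]
tool_rot: [0.79, 0.613, -0.002, -0.001]
ft_force: [-1.6, -0.6, 1.2]
grip_width: 0.0091
grip_force: 25.0
time: 45.98
position: [0.489, 0.0124, 0.1877]
tool_rot: [0.79, 0.612, 0.0, -0.0]
ft_force: [1.0, -0.1, -0.3]
grip_width: 0.0086
grip_force: 25.0
t 46.0 tcp [0.489  0.0124 0.1877] yaw 75.5 F [ 1.  -0.1 -0.3] w 0.0086 g 25.0 q6 0.05
  twist 0.0 shift cm [ 0.01 -0.23  6.89] dist 6.9
```

```bash
python3 -m pendant '[{"jaw":0,"linear":[0,-0.34,1.56],"twist":0},{"jaw":0,"linear":[0,-0.15,1.59],"twist":0},{"jaw":0,"linear":[0,0,1.2],"twist":0},{"jaw":0,"linear":[0,0.1,0.9],"twist":0},{"jaw":0,"linear":[0,0,0],"twist":0},{"jaw":0,"linear":[0,0,0],"twist":0}]'
python3 -m pendant '[{"jaw":0,"linear":[0,0.1,0.6],"twist":0},{"jaw":0,"linear":[0,0.1,0.4],"twist":0},{"jaw":0,"linear":[0,0,0],"twist":0},{"jaw":0,"linear":[0,0,0],"twist":0}]' 10
python3 - <<'E'
from h import *
h=handle(-.48); go((h[0],h[1],h[2]-.021,75.5))
E
```

```text
time: 46.48
position: [0.4846, 0.0136, 0.1367]
tool_rot: [0.79, 0.613, -0.0, -0.001]
ft_force: [-1.7, 1.5, -1.4]
grip_width: 0.009
grip_force: 25.0
time: 46.82
position: [0.4856, 0.0133, 0.1264]
tool_rot: [0.79, 0.613, -0.001, -0.001]
ft_force: [-2.6, 1.6, -0.5]
grip_width: 0.01
grip_force: 10.0
t 46.8 tcp [0.4856 0.0133 0.1264] yaw 75.5 F [-2.6  1.6 -0.5] w 0.01 g 10.0 q6 0.05
  twist 0.0 shift cm [0.  0.3 1.7] dist 1.7
```

```bash
python3 -m pendant '[{"jaw":0,"linear":[0,0.15,0.6],"twist":0},{"jaw":0,"linear":[0,0.1,0.6],"twist":0},{"jaw":0,"linear":[0,0,0],"twist":0},{"jaw":0,"linear":[0,0,0],"twist":0}]' 10
python3 -m pendant '[{"jaw":0,"linear":[0,0.05,0.3],"twist":0},{"jaw":0,"linear":[0,0,0],"twist":0},{"jaw":0.38,"linear":[0,0,0],"twist":0},{"jaw":0.38,"linear":[0,0,0],"twist":0},{"jaw":0.38,"linear":[0,0,0],"twist":0},{"jaw":0.38,"linear":[0,0,0],"twist":0},{"jaw":0.38,"linear":[0,0,-1],"twist":0},{"jaw":0.38,"linear":[0,0,-2],"twist":0},{"jaw":0.38,"linear":[0,0,-3],"twist":0},{"jaw":0.38,"linear":[0,0,-3],"twist":0},{"jaw":0.38,"linear":[0,0,-3],"twist":0},{"jaw":0.38,"linear":[0,0,0],"twist":0}]'
python3 -m pendant '[{"jaw":0.38,"linear":[-4,0,0],"twist":0},{"jaw":0.38,"linear":[-4,0,0],"twist":0},{"jaw":0.38,"linear":[-4,0,0],"twist":0},{"jaw":0.38,"linear":[-4,0,0],"twist":0},{"jaw":0.38,"linear":[-4,0,0],"twist":0},{"jaw":0.38,"linear":[0,0,0],"twist":0},{"jaw":0.38,"linear":[0,0,0],"twist":0}]'
python3 - <<'E'
from h import *
b=cam("top"); a=cam("side"); stack(a);stack(b); print(tins(b))
for c in(a,b):
    P=cloud(c); hsv=cv2.cvtColor(c["color"],cv2.COLOR_BGR2HSV);S=P[...,:2]@SE;T=P[...,:2]@SF
    w=(hsv[...,1]<45)&(hsv[...,2]>120)&(P[...,2]>.09)&(P[...,2]<.2)&(abs(T-TM)<.055)&(S>.44)&(S<.6); A=np.polyfit(S[w],P[w,2],1); print("bail phi",round(-np.arctan(A[0])-.262,3),w.sum())
cv2.imwrite("pics/s8.png",np.vstack([cv2.resize(a["color"][180:245,205:285],(480,360),interpolation=2),cv2.resize(b["color"][180:245,230:310],(300,240),interpolation=2).repeat(1,0) if 0 else cv2.resize(b["color"][190:235,230:310],(480,240),interpolation=2)]))
E
```

```text
time: 47.15
position: [0.4875, 0.0128, 0.1142]
tool_rot: [0.79, 0.613, -0.001, -0.001]
ft_force: [-4.2, 3.5, -1.6]
grip_width: 0.0095
grip_force: 10.0
time: 48.15
position: [0.4945, 0.011, 0.2379]
tool_rot: [0.79, 0.613, 0.005, 0.006]
ft_force: [1.8, -0.6, -0.4]
grip_width: 0.0332
grip_force: 0.0
time: 48.73
position: [0.4396, -0.1842, 0.2317]
tool_rot: [0.792, 0.611, 0.0, 0.001]
ft_force: [-0.3, 0.3, 0.1]
grip_width: 0.0331
grip_force: 0.0
n 44
 X [-0.05  -0.029 -0.01 ]  t [-0.028 -0.015  0.008]  Z [0.055 0.057 0.059]
 top rect [-28.5  -8.6] [36.3 40.8] 79.8 Z slope 0.0
n 145
 X [-0.096 -0.029 -0.004]  t [-0.025 -0.002  0.026]  Z [0.017 0.054 0.06 ]
 top rect [-18.9  -0.2] [52.5 31.3] 88.3 Z slope -0.054
[]
bail phi -0.243 441
bail phi -0.407 572
```

View pics/s8.png

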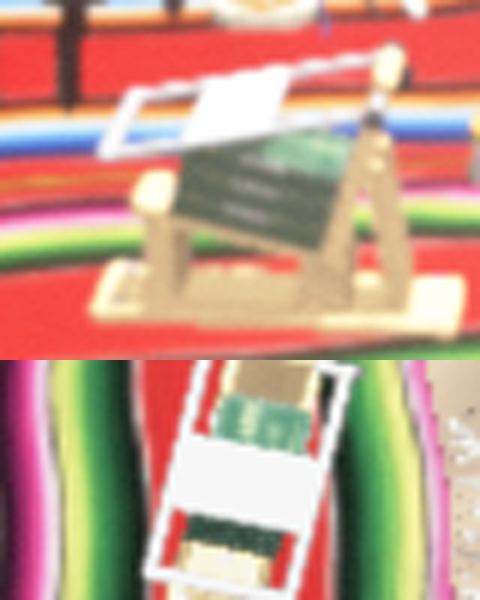

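```bash
python3 -c "
from rig import robot
print(robot.hand_in())"
```

```text
the job is handed in; nothing more can be done
None
```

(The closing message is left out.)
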